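Press a board connector home with the ratchet-lever bench press

ROBOT

A 6-joint arm with a two-finger parallel gripper is mounted at the origin on the work surface. World frame = base frame: x ahead of the robot, y to its left, z up, the work surface at z = 0. Lengths are in m, angles in rad, forces in N, time in s.
With the tool pointing down it reaches from about 0.35 to 0.975 m from the base axis. Payload 4.9 kg.
Tool frame: the origin (TCP) lies on the mounting face of the last link; the fingertips stand 173 mm ahead of it and the grasp point (between the pads) lies 155 mm ahead of it; x points along the fingers, z is the direction in which the jaws open and shut, and the axes are right-handed (so a half turn about x gives the same grasp; the last joint's range is limited). The gripper opens to 85 mm and grips with 20 to 120 N. Pads are 22 mm wide; open, the fingers measure 114 mm over their backs; the gripper's body (76 mm by 85 mm) begins 54 mm behind the grasp point. The pads swing forward as they close: fully open they stand 13 mm farther back than shut.
Start: joints at [1.002, 0.053, 1.613, -0, 1.476, -0.119], TCP at [0.272, 0.563, 0.405] pointing down, gripper open.
Joint ranges: [-3.01, 3.01], [-1.01, 2.22], [0.06, 2.58], [-1.02, 4.17], [0.09, 2.62], [-3.14, 3.14]. Speed limits (rad/s): [2.57, 2.57, 3.14, 3.14, 3.14, 3.14].

INTERFACE

Orientations are given as a rotation vector (axis times angle).
In Python, from station import get_obs, get_image, get_calibration, finish_job, look_for, masks_of, tip_of gives the robot as it stands.
- The arm moves only by the tool carry_out, never from a script. Its argument "increments" is a list of rows, each a list of 3 entries, a list of its own where there are three numbers: the turn, a rotation vector about the world's x, y, z in units of 0.1 rad (1.0 is 0.1 rad), then the shift along the world's x, y, z in units of 20 mm (1.0 is 20 mm), then the opening, from 0 (shut) to 1 (fully open). A call has 1 to 8 rows; each row shifts and turns the pose as measured when the row begins; what a row does not reach is not made up. A row lasts 1/10 s, in which the tool goes at most 50 mm and 8.59 degrees, less where a joint would pass 70% of its speed; a pose out of reach is approached as far as the arm can. A call with a number of a shift or a turn outside -1 to 1 is refused whole. A call with a gripper value outside its range is refused whole. The fingers move at their own pace and stop on an object; "squeeze" is the grip in N (left out, the last holds). Time passes only in rows, so rows that do not move let the fingers close. It gives the time, the measured TCP pose, the force and the opening at its end, in the units of the state.
- get_obs(): the state, without advancing time (a new reading comes with each control period).
- get_image(name): name is "scene" or "top" or "wrist"; returns (picture, depth): 384x512x3 uint8, blue, green, red; 384x512 float32, m along the optical axis (not along the pixel's ray), 0 where there is no reading.
- get_calibration(name): a dict with "fx", "fy", "cx", "cy" (pixels), "k1" (the pictures are not rectified: a ray, as slopes to the right and down, at radius r is drawn at 1 + k1 r^2 times it, then the intrinsics apply), "position" and "orientation" of the camera in the world. Camera axes: x right, y down, z forward; pixel columns grow to the right and rows downward; lengths in m; the calibration is good to about 2 mm. A picture is of the moment at which its call begins: read the wrist's pose just before it. get_calibration takes no time and is no camera call; for the wrist camera it gives the pose at the moment of the call.
- finish_job(): hands the job in, once; it reports no verdict.
Trained networks look in the newest picture that a camera, given by its name, has taken for a name from the list of things; names that differ only in an ending like _2 or _b are one class to them, and where a whole thing is asked for, a point or a joint stands for the part that bears it (a point fixed in the world has none). Each returns a list of dicts, best first, with "p" (0 to 1); they miss things now and then, are a little off and sometimes report something else, mostly with a low value. They report only what shows in the picture. A call takes as long as a camera call. They do not tell look-alikes from the thing itself.
- look_for(camera, query): "centre" ([column, row] in pixels, amid what is visible of it).
- masks_of(camera, query): "region" (384x512 bool, what is visible of it) and "centre" ([column, row] in pixels, amid what is visible of it).
- tip_of(camera, query): "centre" ([column, row] in pixels: a listed point, or the origin of a listed thing).
The state is a dict: "t": time; "q": joint angles; "dq": joint speeds; "effort": joint torques, N m; "tool_pos": TCP position; "tool_rot": TCP orientation; "contact_force": force on the tool from outside, world axes, zero at the start; "wrist_torque": the same for the moment, N m; "opening": finger opening in m.
Only numpy, scipy, OpenCV 4.12 (cv2) and the standard library are available. Lean on these libraries where they do the work, as an engineer would, in place of code of your own. Each camera call takes 0.05 s, during which the arm holds its last target.

TASK

The white connector on the small board still stands proud: lay the board, on its aluminium pallet, flat on the anvil of the blue bench press, square and back to the fence, with the connector centred under the ram. Then work the press's ratchet lever, which drives the ram on the pull down and freewheels on the way back up, for as many strokes as it takes to press the connector fully home; leave the ram down on it, the lever swung right back up and let go. Bring the ram down with the lever only, never by pushing the ram itself, and leave the other things on the bench where they are.

Things in the scene. Friction and masses are not known exactly. Their poses are not given: they have to be found in the camera images.
- press: Blue cast bench press, fixed. Origin on the bench top under the ram axis, x from the operator's open side to the column, z up. In mm in its frame: foot x -90..140, y -55..55, 22 high; head x -36..115, y -28..28, z 150..215 overhanging the anvil; column x 65..115, y -26..26; 60 mm ratchet wheel at its right, y -40..-50
- seat (a point): On the steel anvil's top (z 50 mm; anvil x -40..45, y -45..45 in the press frame), 22 mm in front of the ram axis: the pallet's origin belongs here, pallet x along press x. Its far end is then 1 mm short of the low fence (10 mm high, y -30..30), its near 32 mm stick out in front of the anvil. Under the overhanging head the tool must lean back, 25 to 45 deg
- lever (a joint): Lever angle, rad: 0 = right up at its stop, 65 deg above level leaning to the operator; grows as pulled down towards the operator to 1.35 = lower stop, 12 deg below level. Stays where left. Going down the pawl catches (up to 0.26 rad lost, one tooth) and drives the ram 18 mm per rad; going up it clicks over the teeth and the ram stays. At the grip 2 N up, 3 to 4 N down, 8 to 10 N when pressing
- lever_grip (a point): Centre of the black moulded hand grip on the end of the 11 mm thick steel lever: flat-sided, 52 mm long along the lever, 20 mm wide across (along press y), 26 mm deep; 140 mm from the lever's axis, in the plane y = -82 mm of the press frame. Take it by its two flat sides; the lever turns between the fingers as it swings
- axle (a point): Point on the lever's axis in the lever's plane (press frame x 26, y -82, z 182 mm). The axis lies along press y: the grip's centre moves on an upright circle of 140 mm radius about this point; at lever angle q it is 140 mm x cos(1.134 - q) from here towards press -x and 140 mm x sin(1.134 - q) up
- ram: Steel ram, 22 mm square, 162 mm long, sliding upright through the head, with a dark flat foot 18 (x) x 46 (y) x 12 mm; origin at the centre of the foot's underside, axes as the press's. Foot underside at most 122 mm above the bench, 110 to 122 mm at the start, 81.6 mm on a connector that is home, 81.2 mm at its depth stop. It stays where it is left
- ram_face (a point): Centre of the flat underside of the ram's foot
- pallet: Aluminium pallet, 100 (x) x 50 (y) x 16 mm, with a green board fixed on top (surface 17.6 mm up, slightly smaller); 0.16 to 0.26 kg. Origin at the centre of its underside, x along its length towards the connector, which is 22 mm from the origin. Grip it across its 50 mm width by the plain sides of its -x half, about 36 mm from the origin. Starts flat on the mat
- connector (a joint): How far the connector is pressed in, m: 0 to 0.002 at the start, 0.006 = fully home on the board. It takes about 40 N from the ram and does not spring back
- connector_top (a point): Centre of the flat top of the cream-white connector, 12 (x) x 40 (y) x 14 mm; its top is 37.6 mm above the pallet's underside at joint value 0 and 31.6 mm when home
- mat: Flat blue-green work mat lying fixed on the bench, 300 (x) x 250 (y) x 2 mm; origin at the centre of its underside
- bottle: white dispenser bottle with red cap, 52 mm across, 125 mm tall, on the mat beyond the pallet; origin at the centre of its underside. A bystander: leave it standing
- jar: amber flux jar with black lid, 40 mm across, 38 mm tall, on the mat; origin at the centre of its underside. A bystander: leave it alone
- driver: orange-handled screwdriver lying on the mat left of the pallet, 170 mm long, about 26 mm thick, along its own x. A bystander: leave it alone
- bin: open blue parts bin with spare connectors, 90 x 70 x 35 mm tall, in front of the press; origin at the centre of its underside. A bystander: leave it alone
- card: circuit card with black heat sink under a clear cover, 150 x 68 x 29 mm tall, right of the press; origin at the centre of its underside. A bystander: leave it alone
- meter: yellow multimeter lying on its back, 150 x 76 x 46 mm tall, right front; origin at the centre of its underside. A bystander: leave it alone
- handheld: small green board with a black module with yellow label, 90 x 62 x 19 mm tall, in front of the mat; origin at the centre of its underside. A bystander: leave it alone
- spool: blue solder spool standing on its flange, 60 mm across, 50 mm tall, far right; origin at the centre of its underside. A bystander: leave it alone
Things that resemble listed ones, but are neither listed nor needed, are in the scene too. What is shaped like the pallet but brown or orange is not meant.

How it is judged:
By the outcome, as a careful person would: the job done as asked, in the order asked, and still so for the second after the job is handed in, with the robot touching nothing.
It also fails if it takes over 72 s, if anything falls off the work surface, if the arm or the gripper's body presses on something with over 40 N, if the wrist force passes 120 N, or if a joint passes its speed limit or range.

## Working session

There is one attempt and no reset: what is moved stays moved. The work goes in short steps, Python scripts to look and compute and a tool call to move; the robot and the scene stay as the last step left them, time stands still between calls to the robot, and variables do not carry over. Pictures are saved under pics/ and viewed, and the job is handed in when it is done.

Besides the shell and the picture viewer there is one more tool, called as name([rows], argument=value, ...), one row to a line, values as JSON. carry_out: Moves the arm, as the interface text tells. Shifts and turns lie within -1 to 1; 1 stands for 20 mm of shift or 0.1 rad of turn. Its arguments: {"type":"object","properties":{"increments":{"type":"array","items":{"type":"array"}},"squeeze":{"type":"number"}},"required":["increments"]}

```bash
ls; mkdir -p pics
cat > h.py <<'E'
import numpy as np, cv2
from scipy.spatial.transform import Rotation as R
from station import *
def cal(name):
    c=get_calibration(name); o=np.array(c['orientation'],float)
    c['R']=R.from_rotvec(o).as_matrix() if o.shape==(3,) else (o if o.shape==(3,3) else R.from_quat(o).as_matrix())
    c['p']=np.array(c['position']); c['K']=np.array([[c['fx'],0,c['cx']],[0,c['fy'],c['cy']],[0,0,1.]]); c['D']=np.array([c['k1'],0,0,0.]); return c
def rays(c,uv):
    x=cv2.undistortPoints(np.array(uv,float).reshape(-1,1,2),c['K'],c['D']).reshape(-1,2)
    return np.c_[x,np.ones(len(x))]
def onz(c,uv,z):
    d=rays(c,uv)@c['R'].T
    return c['p']+d*((z-c['p'][2])/d[:,2])[:,None]
def cloud(c,dep,mask=None):
    v,u=np.nonzero((dep>0) if mask is None else (mask&(dep>0)))
    return (rays(c,np.c_[u,v])*dep[v,u][:,None])@c['R'].T+c['p'],np.c_[u,v]
def proj(c,P):
    P=np.array(P,float).reshape(-1,3); rv=cv2.Rodrigues(c['R'].T)[0]
    return cv2.projectPoints(P,rv,-c['R'].T@c['p'],c['K'],c['D'])[0].reshape(-1,2)
E
python3 - <<'E'
from h import *
print(get_obs())
for n in ['scene','top','wrist']:
    im,d=get_image(n); cv2.imwrite(f'pics/{n}0.png',im); np.save(f'{n}0.npy',d); c=get_calibration(n); print(n,c)
E
```

```text
pics
{'t': 0.0, 'q': array([ 1.00201892e+00,  5.33340908e-02,  1.61426930e+00,  2.54618111e-05,
        1.47599295e+00, -1.19009985e-01]), 'dq': array([ 0.00027438, -0.00069497,  0.00054228, -0.0002471 , -0.00060611,
       -0.00027526]), 'effort': array([-2.45037845e-03, -3.93675935e+01, -3.70174456e+01, -2.86810337e-04,
        7.08468579e-03, -1.14544201e-05]), 'tool_pos': array([0.27158163, 0.56261645, 0.40349153]), 'tool_rot': array([-0.8727605,  1.3908942,  0.8713936]), 'contact_force': array([-0.71109255,  0.64268083, -0.24500274]), 'wrist_torque': array([-0.00313388, -0.00770741, -0.02756817]), 'opening': 0.08514617364541928}
scene {'fx': 419.02298351713887, 'fy': 419.02298351713887, 'cx': 254.5294024061138, 'cy': 180.64311998726083, 'k1': -0.06511901972874844, 'position': array([0.87073864, 0.53160074, 1.24121251]), 'orientation': array([-0.72902186, -2.7379411 ,  0.87643432])}
top {'fx': 445.0615008095667, 'fy': 445.0615008095667, 'cx': 255.6418038769317, 'cy': 184.15224289342865, 'k1': -0.14405095222027045, 'position': array([ 0.3427706 , -0.09526648,  1.47724397]), 'orientation': array([-2.18215719,  2.13621168, -0.11220375])}
wrist {'fx': 301.06007692339176, 'fy': 301.06007692339176, 'cx': 255.73818145527488, 'cy': 199.05940314730282, 'k1': -0.019495257367270643, 'position': array([0.1982295 , 0.59854115, 0.37332139]), 'orientation': array([2.41825519, 1.51672698, 0.24891822])}
```

View pics/scene0.png

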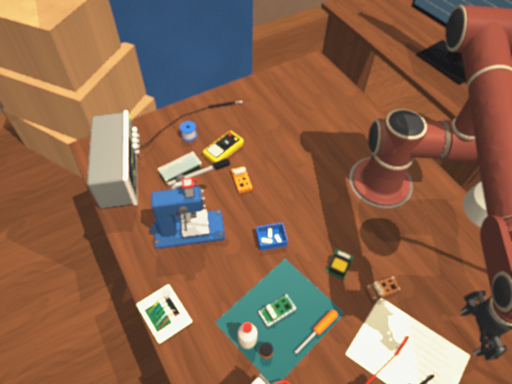

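View pics/top0.png

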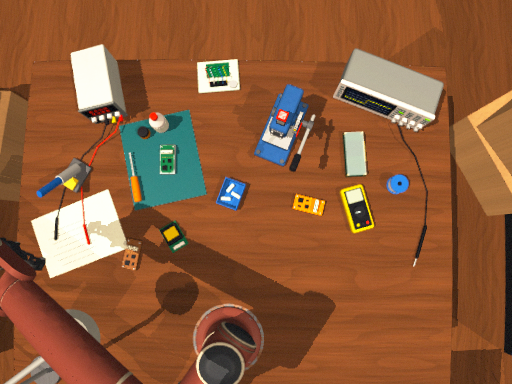

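View pics/wrist0.png

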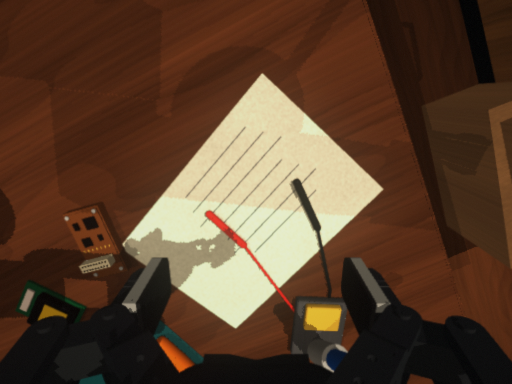

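Top view: green board on the mat at (168,158), which is the pallet. The brown boards at (131,257) and (309,205) are look-alikes. The press is at (283,125) with its lever at (303,145). I'll measure these now.

Run:
```python
from h import *
for n in ['top','scene']:
    im,d=get_image(n); np.save(f'{n}0.npy',d); cv2.imwrite(f'pics/{n}1.png',im)
    c=cal(n)
    for q in ['pallet','press','ram','lever_grip','connector_top','seat','axle','ram_face','bottle','jar','driver','bin']:
        for f in (look_for,tip_of):
            try: r=f(n,q)
            except Exception as e: print(q,e); continue
            print(n,q,f.__name__,[(np.round(x['centre']),round(x['p'],2)) for x in r[:3]])
    x0=dict(top=[(130,110,90,100),(240,70,90,110)],scene=[(230,270,100,80),(130,140,120,120)])[n]
    for i,(x,y,w,h) in enumerate(x0):
        cv2.imwrite(f'pics/crop_{n}{i}.png',cv2.resize(im[y:y+h,x:x+w],None,fx=5,fy=5,interpolation=cv2.INTER_CUBIC))
print(get_obs()['t'])
```

```text
top pallet call [(array([135., 251.]), 0.72), (array([170., 162.]), 0.65), (array([309., 202.]), 0.6)]
top pallet call [(array([135., 253.]), 0.81), (array([305., 205.]), 0.75), (array([166., 158.]), 0.58)]
top press call [(array([284., 123.]), 0.72)]
top press call [(array([278., 135.]), 0.71)]
top ram call [(array([282., 116.]), 0.67)]
top ram call [(array([280., 130.]), 0.49)]
top lever_grip call [(array([304., 140.]), 0.69)]
top lever_grip call [(array([294., 159.]), 0.68)]
top connector_top call [(array([167., 163.]), 0.66), (array([319., 207.]), 0.48)]
top connector_top call [(array([165., 148.]), 0.45), (array([168., 160.]), 0.44), (array([132., 248.]), 0.43)]
top seat call [(array([282., 128.]), 0.6), (array([305., 134.]), 0.48)]
top seat call [(array([307., 127.]), 0.58), (array([275., 140.]), 0.56), (array([164., 149.]), 0.23)]
top axle call [(array([282., 130.]), 0.8), (array([164., 152.]), 0.22)]
top axle call [(array([306., 129.]), 0.64)]
top ram_face call [(array([231., 193.]), 0.67), (array([282., 117.]), 0.53)]
top ram_face call []
top bottle call [(array([284., 115.]
[... 1381 characters left out ...]
.6)]
scene axle call [(array([178., 179.]), 0.61)]
scene ram_face call [(array([190., 189.]), 0.58)]
scene ram_face call [(array([196., 214.]), 0.55), (array([244., 337.]), 0.32)]
scene bottle call [(array([246., 334.]), 0.69), (array([190., 187.]), 0.34)]
scene bottle call [(array([243., 340.]), 0.96)]
scene jar call [(array([265., 350.]), 0.64)]
scene jar call [(array([264., 352.]), 0.76), (array([226., 149.]), 0.29)]
scene driver call [(array([324., 323.]), 0.73), (array([190., 187.]), 0.63)]
scene driver call [(array([318., 333.]), 0.82), (array([178., 166.]), 0.4)]
scene bin call [(array([272., 237.]), 0.69), (array([272., 309.]), 0.41)]
scene bin call [(array([272., 241.]), 0.81)]
2.65
```

View crops.

```bash
cd pics
python3 - <<'E'
import cv2,numpy as np
a=[cv2.resize(cv2.imread(f'crop_{n}.png'),(400,300) if 0 else None,fx=.78,fy=.78) for n in ['top0','top1','scene0','scene1']]
W=800
c=np.zeros((600,800,3),np.uint8)
for im,(x,y) in zip([cv2.imread(f'crop_{n}.png') for n in ['top0','top1','scene0','scene1']],[(0,0),(400,0),(0,300),(400,300)]):
    s=min(400/im.shape[1],300/im.shape[0]); r=cv2.resize(im,None,fx=s,fy=s); c[y:y+r.shape[0],x:x+r.shape[1]]=r
cv2.imwrite('m.png',c)
E
```

```text
(no output)
```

View pics/m.png

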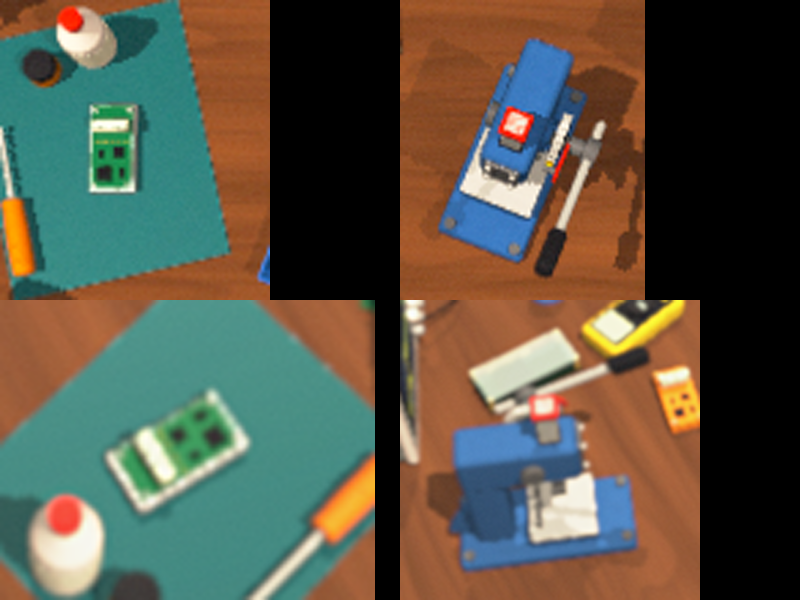

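Run:
```python
from h import *
for n in ['top','scene']:
    c=cal(n); d=np.load(f'{n}0.npy'); im=cv2.imread(f'pics/{n}1.png')
    P,uv=cloud(c,d)
    def near(x,y,r): return (np.hypot(P[:,0]-x,P[:,1]-y)<r)
    col=im[uv[:,1],uv[:,0]].astype(int)
    hsv=cv2.cvtColor(im,cv2.COLOR_BGR2HSV)[uv[:,1],uv[:,0]].astype(int)
    # pallet area
    tgt={'top':(168,158),'scene':(277,312)}[n]; g=onz(c,[tgt],0.02)[0]; print(n,'pallet guess',g)
    m=near(g[0],g[1],.075)&(P[:,2]>.012)&(P[:,2]<.06)
    r=cv2.minAreaRect((P[m][:,:2]*1000).astype(np.float32)); print('pallet rect',r,m.sum(), np.percentile(P[m][:,2],[5,25,50,75,95]))
    mm=m&(P[:,2]>.029); print('connector', cv2.minAreaRect((P[mm][:,:2]*1000).astype(np.float32)) if mm.sum()>3 else None, np.median(P[mm],0) , mm.sum())
    g=onz(c,[{'top':(284,123),'scene':(190,215)}[n]],0.1)[0]; print('press guess',g)
    s=near(g[0],g[1],.22)&(P[:,2]>.012)
    blue=(hsv[:,0]>95)&(hsv[:,0]<130)&(hsv[:,1]>110)
    for lo,hi in [(.012,.035),(.203,.23)]:
        b=s&blue&(P[:,2]>lo)&(P[:,2]<hi); Q=(P[b][:,:2]*1000).astype(np.float32); print(lo,b.sum(),cv2.minAreaRect(Q),np.median(P[b][:,2]))
    b=s&(P[:,2]>.044)&(P[:,2]<.07); print('anvil-level',b.sum(),cv2.minAreaRect((P[b][:,:2]*1000).astype(np.float32)),np.median(P[b],0))
    mz=near(g[0],g[1],.5)&(np.abs(P[:,2])<.01); print('table z',np.median(P[mz][:,2]))
    print('grip',[ (p,np.median(P[(np.abs(uv-p)<2).all(1)],0)) for p in {'top':[(294,159),(298,152),(305,134)],'scene':[(222,160),(226,160),(178,179)]}[n]])
```

```text
top pallet guess [0.58926812 0.21418898 0.02      ]
pallet rect ((585.4608154296875, 217.31455993652344), (98.95458221435547, 52.12663269042969), 1.1917723417282104) 439 [0.01383598 0.01679879 0.01935242 0.02210119 0.03779154]
connector ((605.6087036132812, 217.9605255126953), (16.24253273010254, 40.6107292175293), 1.3784624338150024) [0.60808714 0.21894337 0.03747623] 50
press guess [ 0.69545689 -0.16717836  0.1       ]
0.012 674 ((696.4381713867188, -161.74757385253906), (107.7506103515625, 228.59573364257812), 68.86625671386719) 0.021592093299858117
0.203 719 ((710.3736572265625, -171.22389221191406), (63.88848876953125, 143.8157196044922), 69.41881561279297) 0.21401876906662687
anvil-level 375 ((737.8307495117188, -217.63973999023438), (113.24931335449219, 291.81640625), 44.5942268371582) [ 0.65718009 -0.15780854  0.05008089]
table z -7.536241863426163e-05
grip [((294, 159), array([ 0.5553893 , -0.18907291,  0.24522087])), ((298, 152), array([ 0.57874431, -0.20187486,  0.22619678])), ((305, 134), array([ 0.63815361, -0.22694884,  0.19866833]))]
scene pallet guess [0.59270077 0.22
[... 329 characters left out ...]
3827291] 71
press guess [ 0.68612135 -0.1539914   0.1       ]
0.012 922 ((649.8052368164062, -137.17530822753906), (108.30502319335938, 349.4021301269531), 67.94143676757812) 0.02137344165481392
0.203 670 ((713.8546142578125, -164.5155029296875), (54.420040130615234, 139.81494140625), 68.46995544433594) 0.21419536411192097
anvil-level 669 ((721.615478515625, -170.459228515625), (92.95902252197266, 181.31173706054688), 70.07927703857422) [ 0.68752179 -0.15273806  0.05032966]
table z 0.0004510483287860634
grip [((222, 160), array([ 0.54470316, -0.19146025,  0.25093851])), ((226, 160), array([ 0.53637643, -0.18160532,  0.25516774])), ((178, 179), array([ 0.6782144 , -0.23201168,  0.19385825]))]
```

```bash
cat > fit.py <<'E'
from h import *
from scipy.optimize import minimize
from scipy.ndimage import map_coordinates
def boxedges(x0,x1,y0,y1,z,sides='abcd',n=60):
    t=np.linspace(0.03,.97,n)[:,None]; L=[]
    A,B,C,D=[np.array(p,float) for p in [(x0,y0,z),(x1,y0,z),(x1,y1,z),(x0,y1,z)]]
    for s,(p,q) in zip('abcd',[(A,B),(B,C),(C,D),(D,A)]):
        if s in sides: L.append((p+(q-p)*t,(q-p)/np.linalg.norm(q-p)))
    return L
def fit(n,im,edges,p0,scale=1e-3,sig=1.0,c=None,span=(.006,.006,.04)):
    c=c or cal(n); 
    g=cv2.GaussianBlur(im.astype(np.float32),(0,0),sig)
    gx=[cv2.Sobel(g[...,k],cv2.CV_32F,1,0,ksize=3) for k in range(3)]; gy=[cv2.Sobel(g[...,k],cv2.CV_32F,0,1,ksize=3) for k in range(3)]
    def score(p):
        x,y,a=p; Rz=R.from_euler('z',a).as_matrix(); s=0;N=0
        for P,d in edges:
            W=(P*scale)@Rz.T+[x,y,0]; u=proj(c,W); t=proj(c,W+Rz@d*1e-3)-u; t/=np.linalg.norm(t,axis=1)[:,None]
            v=0
            for k in range(3):
                a_=map_coordinates(gx[k],[u[:,1],u[:,0]],order=1); b_=map_coordinates(gy[k],[u[:,1],u[:,0]],order=1)
                v=v+(a_*t[:,1]-b_*t[:,0])**2
            s+=np.minimum(np.sqrt(v),200).sum();N+=len(P)
        return s/N
    best=max(((score(np.array(p0)+np.array([i,j,k])),i,j,k) for i in np.linspace(-span[0],span[0],7) for j in np.linspace(-span[1],span[1],7) for k in np.linspace(-span[2],span[2],7)))
    r=minimize(lambda p:-score(p),np.array(p0)+best[1:],method='Nelder-Mead',options=dict(initial_simplex=None,xatol=1e-5,fatol=1e-3))
    return r.x,-r.fun,score(p0)
FOOT=boxedges(-90,140,-55,55,22); HEAD=boxedges(-36,115,-28,28,215); ANV=boxedges(-40,45,-45,45,50,'abd')
PAL=boxedges(-50,50,-25,25,16)
E
python3 - <<'E'
from fit import *
for n in ['top','scene']:
    im=cv2.imread(f'pics/{n}1.png'); c=cal(n)
    p0=(.674,-.154,np.deg2rad(-21.1))
    foot=FOOT if n=='top' else boxedges(-90,140,-55,55,22,'cd')
    head=HEAD
    for nm,E in [('foot',foot),('head',head),('anv',ANV),('all',foot+head)]:
        x,s,s0=fit(n,im,E,p0,c=c,span=(.009,.009,.04)); print(n,nm,np.round(x[:2]*1000,1),np.rad2deg(x[2]).round(2),round(s,1),round(s0,1))
    PALw=[(P+[0,0,2],d) for P,d in PAL]
    x,s,s0=fit(n,im,PALw,(.5865,.218,.022),c=c); print(n,'pal',np.round(x[:2]*1000,1),np.rad2deg(x[2]).round(2),round(s,1))
from station import *
o=get_obs(); M=R.from_rotvec(o['tool_rot']).as_matrix(); print(M.round(3)); 
w=cal('wrist'); print('cam in tool',M.T@(w['p']-o['tool_pos']), (M.T@w['R']).round(3))
E
```

```text
top foot [ 673.5 -149.9] -21.19 168.4 164.2
top head [ 664.1 -155.1] -20.38 174.7 163.4
top anv [ 669.6 -153.2] -22.58 187.2 180.6
top all [ 672.9 -152.4] -20.33 165.9 163.8
top pal [584.4 215.7] 3.3 176.7
scene foot [ 677. -145.] -20.34 200.0 155.2
scene head [ 676.7 -151.4] -20.49 188.9 175.0
scene anv [ 677.6 -147.4] -20.28 196.9 172.6
scene all [ 676.9 -150.3] -20.99 192.0 168.4
scene pal [582.4 220. ] 1.55 177.2
[[ 0.    -0.901  0.435]
 [ 0.     0.435  0.901]
 [-1.     0.     0.   ]]
cam in tool [0.030442   0.08167335 0.0004497 ] [[-0.001 -0.321  0.947]
 [-0.001 -0.947 -0.321]
 [ 1.    -0.001  0.001]]
```

```bash
cat >> h.py <<'E'
def tool_R(yaw,lean):
    h=np.array([np.cos(yaw),np.sin(yaw),0]); f=np.sin(lean)*h-np.cos(lean)*np.array([0,0,1.]); z=np.array([-np.sin(yaw),np.cos(yaw),0])
    return np.c_[f,np.cross(z,f),z]
def delta(grasp,yaw,lean,reach=.155):
    o=get_obs(); T=tool_R(yaw,lean); M=R.from_rotvec(o['tool_rot']).as_matrix()
    tcp=np.array(grasp)-reach*T[:,0]; d=(tcp-o['tool_pos'])/.02; w=R.from_matrix(T@M.T).as_rotvec()/.1
    n=int(np.ceil(max(np.abs(d).max(),np.abs(w).max(),np.linalg.norm(w)/1.45,1e-9)))
    print('t',round(o['t'],2),'tcp',o['tool_pos'].round(4),'tgt',tcp.round(4),'shift',d.round(2),'turn',w.round(2),'rows>=',n,'F',o['contact_force'].round(1),'op',round(o['opening'],4))
    print('per row',(w/n).round(2),(d/n).round(2)); return d,w
E
python3 -c "
from h import *
delta([.5505,.2175,.12],np.deg2rad(1.3),np.deg2rad(35))"
```

```text
t 2.65 tcp [0.2717 0.5628 0.4047] tgt [0.4616 0.2155 0.247 ] shift [  9.5  -17.37  -7.89] turn [-1.31 -6.02  4.58] rows>= 18 F [-0.1  0.3 -0.2] op 0.0855
per row [-0.07 -0.33  0.25] [ 0.53 -0.96 -0.44]
```

carry_out([
  [[-0.07,-0.33,0.25],[0.53,-0.96,-0.44],1],
  [[-0.07,-0.33,0.25],[0.53,-0.96,-0.44],1],
  [[-0.07,-0.33,0.25],[0.53,-0.96,-0.44],1],
  [[-0.07,-0.33,0.25],[0.53,-0.96,-0.44],1],
  [[-0.07,-0.33,0.25],[0.53,-0.96,-0.44],1],
  [[-0.07,-0.33,0.25],[0.53,-0.96,-0.44],1],
  [[-0.07,-0.33,0.25],[0.53,-0.96,-0.44],1],
  [[-0.07,-0.33,0.25],[0.53,-0.96,-0.44],1],
])

```text
t: 3.45
tool_pos: [0.3582, 0.4059, 0.3346]
tool_rot: [-1.152, 1.097, 0.84]
contact_force: [-0.2, 0.7, 0.3]
opening: 0.0855
```

carry_out([
  [[-0.07,-0.33,0.25],[0.53,-0.96,-0.44],1],
  [[-0.07,-0.33,0.25],[0.53,-0.96,-0.44],1],
  [[-0.07,-0.33,0.25],[0.53,-0.96,-0.44],1],
  [[-0.07,-0.33,0.25],[0.53,-0.96,-0.44],1],
  [[-0.07,-0.33,0.25],[0.53,-0.96,-0.44],1],
  [[-0.07,-0.33,0.25],[0.53,-0.96,-0.44],1],
  [[-0.07,-0.33,0.25],[0.53,-0.96,-0.44],1],
  [[-0.07,-0.33,0.25],[0.53,-0.96,-0.44],1],
])

```text
t: 4.25
tool_pos: [0.4456, 0.2458, 0.263]
tool_rot: [-1.403, 0.786, 0.784]
contact_force: [-0.4, 0.2, -0.9]
opening: 0.0855
```

```bash
python3 -c "
from h import *
delta([.5505,.2175,.12],np.deg2rad(1.3),np.deg2rad(35))"
```

```text
t 4.25 tcp [0.4456 0.2458 0.263 ] tgt [0.4616 0.2155 0.247 ] shift [ 0.8  -1.51 -0.8 ] turn [-0.17 -0.51  0.33] rows>= 2 F [-0.4  0.2 -0.9] op 0.0855
per row [-0.08 -0.25  0.16] [ 0.4  -0.76 -0.4 ]
```

carry_out([
  [[-0.09,-0.27,0.17],[0.42,-0.8,-0.42],1],
  [[-0.09,-0.27,0.17],[0.42,-0.8,-0.42],1],
  [[0,0,0],[0,0,0],1],
])

```text
t: 4.55
tool_pos: [0.4631, 0.2104, 0.2445]
tool_rot: [-1.452, 0.732, 0.762]
contact_force: [0.4, -0.3, 0.2]
opening: 0.0856
```

Run:
```python
from h import *
c=cal('wrist'); im,d=get_image('wrist'); cv2.imwrite('pics/w1.png',im); np.save('w1.npy',d)
delta([.5505,.2175,.12],np.deg2rad(1.3),np.deg2rad(35))
P,uv=cloud(c,d); hsv=cv2.cvtColor(im,cv2.COLOR_BGR2HSV)[uv[:,1],uv[:,0]].astype(int)
s=(np.hypot(P[:,0]-.5865,P[:,1]-.218)<.07)
print('mat z',np.median(P[(np.hypot(P[:,0]-.5865,P[:,1]-.218)<.12)&(P[:,2]<.01)][:,2]))
for lo,hi in [(.01,.024),(.028,.05)]:
    m=s&(P[:,2]>lo)&(P[:,2]<hi); r=cv2.minAreaRect((P[m][:,:2]*1000).astype(np.float32)); print(lo,m.sum(),r,np.median(P[m],0))
for q in ['connector_top','pallet']:
    print(q,[(x['centre'],x['p'],onz(c,[x['centre']],z)) for x,z in zip(tip_of('wrist',q)[:2],[.038 if q!='pallet' else .002]*2)])
```

```text
t 4.6 tcp [0.4631 0.2111 0.2452] tgt [0.4616 0.2155 0.247 ] shift [-0.07  0.22  0.09] turn [0.02 0.05 0.  ] rows>= 1 F [ 0.1 -0.3  0.1] op 0.0855
per row [0.02 0.05 0.  ] [-0.07  0.22  0.09]
mat z 0.0026430150647634293
0.01 5571 ((589.3546752929688, 219.78501892089844), (101.07286071777344, 50.08316421508789), 1.337984561920166) [0.56383098 0.21903746 0.02036289]
0.028 992 ((611.396728515625, 220.3983154296875), (13.081475257873535, 40.0312385559082), 1.823690414428711) [0.60701322 0.22024893 0.03755053]
connector_top [([267.3, 211.0], 0.71, array([[0.61466885, 0.22241201, 0.038     ]]))]
pallet [([264.9, 159.9], 0.83, array([[0.59368102, 0.22009336, 0.002     ]]))]
```

View pics/w1.png

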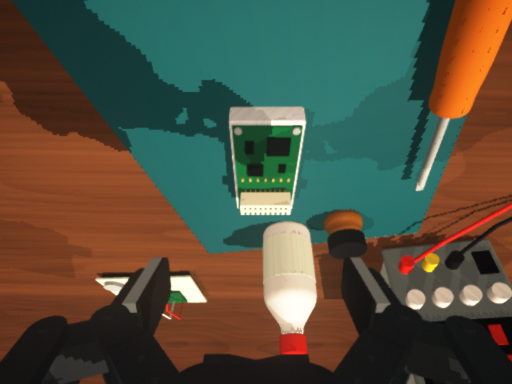

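```bash
python3 -c "
from h import *
delta([.5534,.2189,.028],np.deg2rad(1.34),np.deg2rad(35))"
```

```text
t 4.7 tcp [0.4632 0.2122 0.2463] tgt [0.4645 0.2168 0.155 ] shift [ 0.07  0.23 -4.57] turn [ 0.01  0.06 -0.01] rows>= 5 F [ 0.3  0.7 -0.6] op 0.0855
per row [ 0.    0.01 -0.  ] [ 0.01  0.05 -0.91]
```

carry_out([
  [[0,0.03,0],[0.05,0.15,0],1],
  [[0,0.03,0],[0,0.08,-0.9],1],
  [[0,0,0],[0,0,-0.9],1],
  [[0,0,0],[0,0,-0.9],1],
  [[0,0,0],[0,0,-0.9],1],
  [[0,0,0],[0,0,-0.5],1],
  [[0,0,0],[0,0,0],1],
])

```text
t: 5.4
tool_pos: [0.4653, 0.2239, 0.1683]
tool_rot: [-1.452, 0.717, 0.766]
contact_force: [0.2, 0.1, -0.3]
opening: 0.0853
```

```bash
python3 -c "
from h import *
delta([.5534,.2189,.026],np.deg2rad(1.34),np.deg2rad(35))
im,d=get_image('wrist'); cv2.imwrite('pics/w2.png',im)"
```

```text
t 5.4 tcp [0.4653 0.2239 0.1683] tgt [0.4645 0.2168 0.153 ] shift [-0.04 -0.35 -0.77] turn [-0.04  0.1  -0.09] rows>= 1 F [ 0.2  0.1 -0.3] op 0.0853
per row [-0.04  0.1  -0.09] [-0.04 -0.35 -0.77]
```

View pics/w2.png

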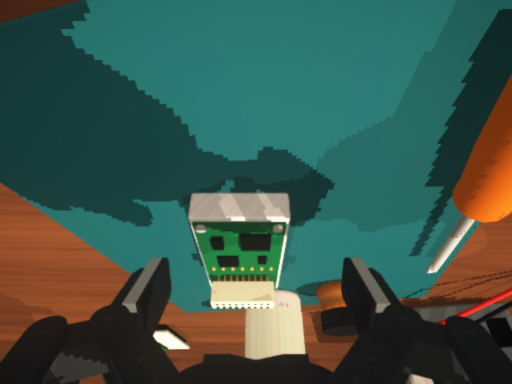

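carry_out([
  [[-0.04,0.1,-0.09],[-0.04,-0.35,0],1],
  [[0,0,0],[0,0,-0.3],1],
  [[0,0,0],[0,0,0],1],
])

```text
t: 5.75
tool_pos: [0.466, 0.2172, 0.1657]
tool_rot: [-1.448, 0.728, 0.762]
contact_force: [-0.4, 0.4, -0.8]
opening: 0.0854
```

```bash
python3 -c "
from h import *
delta([.5534,.2189,.026],np.deg2rad(1.34),np.deg2rad(35))"
```

```text
t 5.75 tcp [0.466  0.2172 0.1657] tgt [0.4645 0.2168 0.153 ] shift [-0.08 -0.02 -0.64] turn [-0.02  0.06  0.  ] rows>= 1 F [-0.4  0.4 -0.8] op 0.0854
per row [-0.02  0.06  0.  ] [-0.08 -0.02 -0.64]
```

carry_out([
  [[-0.02,0.06,0],[-0.08,-0.02,-0.6],1],
  [[0,0,0],[0,0,0],1],
])

```text
t: 5.95
tool_pos: [0.4647, 0.2167, 0.1537]
tool_rot: [-1.448, 0.733, 0.765]
contact_force: [0.2, 0.2, -0.3]
opening: 0.0855
```

```bash
python3 -c "
from h import *
delta([.5534,.2189,.026],np.deg2rad(1.34),np.deg2rad(35))"
```

```text
t 5.95 tcp [0.4647 0.2167 0.1537] tgt [0.4645 0.2168 0.153 ] shift [-0.01  0.01 -0.04] turn [-0.01  0.01  0.01] rows>= 1 F [ 0.2  0.2 -0.3] op 0.0855
per row [-0.01  0.01  0.01] [-0.01  0.01 -0.04]
```

Accurate. Closing now.

carry_out([
  [[0,0,0],[0,0,0],0.7],
  [[0,0,0],[0,0,0],0.4],
  [[0,0,0],[0,0,0],0.4],
  [[0,0,0],[0,0,0],0.4],
  [[0,0,0],[0,0,0],0.4],
], squeeze=80)

```text
t: 6.45
tool_pos: [0.4649, 0.2168, 0.154]
tool_rot: [-1.448, 0.732, 0.765]
contact_force: [0.1, 1.3, -1.9]
opening: 0.0471
```

```bash
python3 -c "
from h import *
delta([.5534,.2189,.026],np.deg2rad(1.34),np.deg2rad(35))
im,d=get_image('wrist'); cv2.imwrite('pics/w3.png',im)"
```

```text
t 6.45 tcp [0.4649 0.2168 0.154 ] tgt [0.4645 0.2168 0.153 ] shift [-0.02 -0.   -0.05] turn [-0.01  0.01  0.01] rows>= 1 F [ 0.1  1.3 -1.9] op 0.0471
per row [-0.01  0.01  0.01] [-0.02 -0.   -0.05]
```

View pics/w3.png

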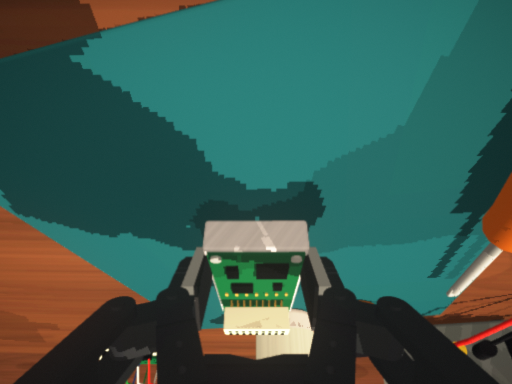

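carry_out([
  [[0,0,0],[0,0,0.4],0.4],
  [[0,0,0],[0,0,0.7],0.4],
  [[0,0,0],[0,0,0.9],0.4],
  [[0,0,0],[0,0,0.9],0.4],
  [[0,0,0],[0,0,0.9],0.4],
  [[0,0,0],[0,0,0],0.4],
])

```text
t: 7.1
tool_pos: [0.4619, 0.2158, 0.2304]
tool_rot: [-1.447, 0.742, 0.772]
contact_force: [1.3, 0.4, -1.3]
opening: 0.0467
```

```bash
cat > pal.py <<'E'
from h import *
def held(save=None,zs=None):
    o=get_obs(); c=cal('wrist'); im,d=get_image('wrist')
    if save: cv2.imwrite(f'pics/{save}.png',im); np.save(f'{save}.npy',d)
    M=R.from_rotvec(o['tool_rot']).as_matrix()
    P,uv=cloud(c,d); hsv=cv2.cvtColor(im,cv2.COLOR_BGR2HSV)[uv[:,1],uv[:,0]].astype(int)
    # tool coords
    T=(P-o['tool_pos'])@M
    near=(T[:,0]>.12)&(T[:,0]<.26)&(np.abs(T[:,2])<.028)
    g=near&(hsv[:,0]>50)&(hsv[:,0]<80)&(hsv[:,1]>100)&(np.hypot(*(P-(o['tool_pos']+.17*M[:,0])).T[:2])<.11)
    return o,c,im,d,M,P,T,hsv,g,uv
E
python3 - <<'E'
from pal import *
o,c,im,d,M,P,T,hsv,g,uv=held('w4')
print(o['t'],o['tool_pos'],o['opening'],o['contact_force'],g.sum())
G=T[g]
G=G[np.abs(G[:,0]-np.median(G[:,0]))<.1]
# plane fit
for it in range(4):
    ce=np.median(G,0) if it==0 else G.mean(0); u,s,v=np.linalg.svd(G-ce,full_matrices=False); n=v[2]; r=np.abs((G-ce)@n); G=G[r<.004]
n=n*np.sign(-n[0]); print('n tool',n,'n world',M@n,len(G),r.std())
E
```

```text
7.1 [0.46189913 0.21581897 0.23037599] 0.04674849357050833 [ 1.25572356  0.39724237 -1.28665226] 2838
n tool [-0.80946297 -0.5871693   0.00138387] n world [0.02609386 0.00362118 0.99965294] 2838 0.00029858484830584626
```

View pics/w4.png

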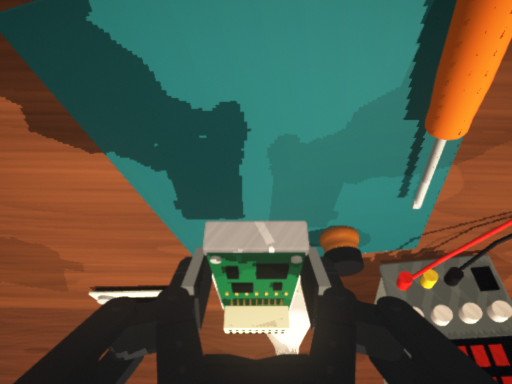

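Run:
```python
from pal import *
# pick-derived
M0=R.from_rotvec([-1.448,.732,.765]).as_matrix(); t0=np.array([.4649,.2168,.154])
a=np.deg2rad(1.34); p0=np.array([.5894,.2198,.002])
print('pick: origin in tool',M0.T@(p0-t0),'axes',(M0.T@np.array([np.cos(a),np.sin(a),0])).round(4))
im=cv2.imread('pics/w4.png'); d=np.load('w4.npy'); o=get_obs(); c=cal('wrist'); M=R.from_rotvec(o['tool_rot']).as_matrix(); t=o['tool_pos']
P,uv=cloud(c,d); T=(P-t)@M
n=np.array([-.80946,-.58717,.0014]); 
ax=np.cross([0,0,1.],n); ax/=np.linalg.norm(ax); ax=ax*np.sign(ax[0]); print('ax',ax)
ay=np.cross(n,ax)
C=np.c_[T@ax,T@ay,T@n]
hsv=cv2.cvtColor(im,cv2.COLOR_BGR2HSV)[uv[:,1],uv[:,0]].astype(int)
g=(hsv[:,0]>50)&(hsv[:,0]<80)&(hsv[:,1]>100)&(uv[:,1]>240)&(np.abs(T[:,2])<.03)
h=np.median(C[g][:,2]); print('board h',h)
s=(np.abs(C[:,2]-h)<.004)&(np.abs(T[:,2])<.03)&(uv[:,1]>200)
print('plane region x',np.percentile(C[s][:,0],[0,1,99,100]),'y',np.percentile(C[s][:,1],[0,1,99,100]))
s=(C[:,2]-h>.01)&(C[:,2]-h<.03)&(np.abs(C[:,1])<.03)&(uv[:,1]>290)&(uv[:,1]<340)&(uv[:,0]>215)&(uv[:,0]<300)
print('conn x',np.percentile(C[s][:,0],[1,10,50,90,99]),'y',np.percentile(C[s][:,1],[1,50,99]),'h',np.percentile(C[s][:,2]-h,[10,50,90]),s.sum())
print('pick origin in ax',[(M0.T@(p0-t0))@v for v in (ax,ay,n)])
```

```text
pick: origin in tool [ 1.95962497e-01 -1.45583450e-02  6.58879317e-05] axes [ 0.5747 -0.8184  0.001 ]
ax [ 0.58717173 -0.80946239  0.        ]
board h -0.13245397719720914
plane region x [0.07668835 0.07767481 0.23115398 0.25391061] y [-0.02978335 -0.02709708  0.02806876  0.03018267]
conn x [0.14258207 0.1432997  0.14431142 0.14964885 0.15377413] y [-0.01922985  0.00033167  0.01982024] h [0.01112074 0.01572954 0.01896507] 1244
pick origin in ax [np.float64(0.12684807150769326), np.float64(0.00027599416829224575), np.float64(-0.1500754871834892)]
```

```bash
cat >> h.py <<'E'
PRESS=[.675,-.151,np.deg2rad(-21.0)]
ORG=np.array([.196,-.0146,0.]) ; LEAN=np.deg2rad(36)
def pw(p,pr=None):
    x,y,a=pr or PRESS; p=np.array(p,float); return np.array([x+np.cos(a)*p[0]-np.sin(a)*p[1],y+np.sin(a)*p[0]+np.cos(a)*p[1],p[2]])
def padelta(p,pr=None):
    pr=pr or PRESS; T=tool_R(pr[2],LEAN); return delta(pw(p,pr)-T@ORG,pr[2],LEAN,reach=0)
E
python3 -c "
from h import *
padelta([-.150,0,.12])"
```

```text
t 7.15 tcp [0.4613 0.2156 0.2287] tgt [ 0.4164 -0.0517  0.27  ] shift [ -2.24 -13.36   2.06] turn [-0.03 -0.3  -3.88] rows>= 14 F [-0.9 -0.2 -1.9] op 0.047
per row [-0.   -0.02 -0.28] [-0.16 -0.95  0.15]
```

carry_out([
  [[0,-0.02,-0.28],[-0.1,-0.3,0.4],0.4],
  [[0,-0.02,-0.28],[-0.1,-0.6,0.3],0.4],
  [[0,-0.02,-0.28],[-0.2,-0.9,0.2],0.4],
  [[0,-0.02,-0.28],[-0.2,-0.95,0.2],0.4],
  [[0,-0.02,-0.28],[-0.2,-0.95,0.2],0.4],
  [[0,-0.02,-0.28],[-0.2,-0.95,0.2],0.4],
  [[0,-0.02,-0.28],[-0.2,-0.95,0.2],0.4],
  [[0,-0.02,-0.28],[-0.2,-0.95,0.2],0.4],
])

```text
t: 7.95
tool_pos: [0.427, 0.0766, 0.2608]
tool_rot: [-1.332, 0.903, 0.587]
contact_force: [1.3, -0.4, -2.0]
opening: 0.047
```

carry_out([
  [[0,-0.02,-0.28],[-0.1,-0.95,0.05],0.4],
  [[0,-0.02,-0.28],[-0.1,-0.95,0],0.4],
  [[0,-0.02,-0.28],[-0.1,-0.95,0],0.4],
  [[0,-0.02,-0.28],[-0.1,-0.95,0],0.4],
  [[0,-0.02,-0.28],[-0.1,-0.95,0],0.4],
  [[0,-0.02,-0.28],[0,-0.8,0],0.4],
  [[0,0,0],[0,-0.4,0],0.4],
])

```text
t: 8.65
tool_pos: [0.4102, -0.0518, 0.2568]
tool_rot: [-1.231, 1.016, 0.439]
contact_force: [-0.2, 0.5, -2.6]
opening: 0.0466
```

```bash
python3 -c "
from h import *
padelta([-.150,0,.12])"
```

```text
t 8.65 tcp [ 0.4102 -0.0518  0.2568] tgt [ 0.4164 -0.0517  0.27  ] shift [0.31 0.   0.66] turn [-0.04 -0.29  0.43] rows>= 1 F [-0.2  0.5 -2.6] op 0.0466
per row [-0.04 -0.29  0.43] [0.31 0.   0.66]
```

carry_out([
  [[-0.04,-0.29,0.43],[0.3,0,0.66],0.4],
  [[0,0,0],[0,0,0],0.4],
])

```text
t: 8.85
tool_pos: [0.4145, -0.0539, 0.2683]
tool_rot: [-1.257, 0.973, 0.45]
contact_force: [-0.1, -0.6, -2.0]
opening: 0.0468
```

Run:
```python
from h import *
padelta([-.150,0,.12])
c=cal('wrist'); im,d=get_image('wrist'); cv2.imwrite('pics/w5.png',im); np.save('w5.npy',d); import pickle; pickle.dump((c,get_obs()),open('w5.pkl','wb'))
```

```text
t 8.85 tcp [ 0.4145 -0.0539  0.2683] tgt [ 0.4164 -0.0517  0.27  ] shift [0.09 0.11 0.08] turn [ 0.   -0.04  0.05] rows>= 1 F [-0.1 -0.6 -2. ] op 0.0468
per row [ 0.   -0.04  0.05] [0.09 0.11 0.08]
```

View pics/w5.png

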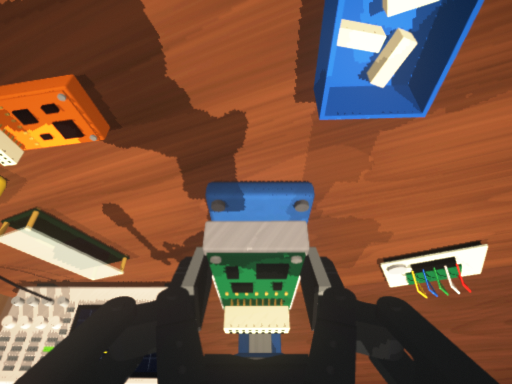

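Run:
```python
from h import *
import pickle
c,o=pickle.load(open('w5.pkl','rb')); d=np.load('w5.npy'); im=cv2.imread('pics/w5.png')
P,uv=cloud(c,d); hsv=cv2.cvtColor(im,cv2.COLOR_BGR2HSV)[uv[:,1],uv[:,0]].astype(int)
b=(hsv[:,0]>95)&(hsv[:,0]<130)&(hsv[:,1]>110)&(uv[:,0]>200)&(uv[:,0]<322)&(uv[:,1]>170)&(uv[:,1]<225)&(P[:,2]>.015)&(P[:,2]<.03)
print(b.sum(),np.median(P[b][:,2]))
Q=P[b][:,:2]; x,y,a=PRESS; Rm=np.array([[np.cos(a),np.sin(a)],[-np.sin(a),np.cos(a)]]); L=(Q-[x,y])@Rm.T*1000
# front edge: per-y-bin min x
ys=np.arange(-45,46,5); fr=[(yy,L[np.abs(L[:,1]-yy)<2.5][:,0].min()) for yy in ys if (np.abs(L[:,1]-yy)<2.5).sum()>3]; fr=np.array(fr)
k=np.polyfit(fr[:,0],fr[:,1],1); print('front x',fr[:,1].round(1),k,'-> yaw err deg',-np.rad2deg(k[0]))
xs=np.arange(-85,-60,3)
for s,f in ((1,np.max),(-1,np.min)):
    e=np.array([(xx,f(L[np.abs(L[:,0]-xx)<1.5][:,1])) for xx in xs if (np.abs(L[:,0]-xx)<1.5).sum()>3]); print(s,e.round(1).tolist(),np.polyfit(e[:,0],e[:,1],1))
cv2.imwrite('pics/w5c.png',cv2.resize(im[170:380,150:370],None,fx=3,fy=2.8,interpolation=cv2.INTER_CUBIC))
```

```text
2746 0.022643745352134842
front x [-89.1 -88.4 -89.  -89.  -88.9 -89.5 -88.9 -88.5 -89.2 -89.  -88.8 -88.9
 -88.8 -88.6 -88.5 -89.4 -88.5 -88.5 -88.4] [ 4.09819316e-03 -8.88292355e+01] -> yaw err deg -0.2348091714578288
1 [[-85.0, 53.6], [-82.0, 53.5], [-79.0, 52.9], [-76.0, 52.2], [-73.0, 52.8], [-70.0, 53.1], [-67.0, 52.5], [-64.0, 53.1], [-61.0, 52.4]] [-3.06865092e-02  5.06561696e+01]
-1 [[-85.0, -53.2], [-82.0, -52.4], [-79.0, -51.6], [-76.0, -52.2], [-73.0, -52.3], [-70.0, -51.9], [-67.0, -52.1], [-64.0, -51.7], [-61.0, -51.9]] [ 3.68746826e-02 -4.94499056e+01]
```

View pics/w5c.png

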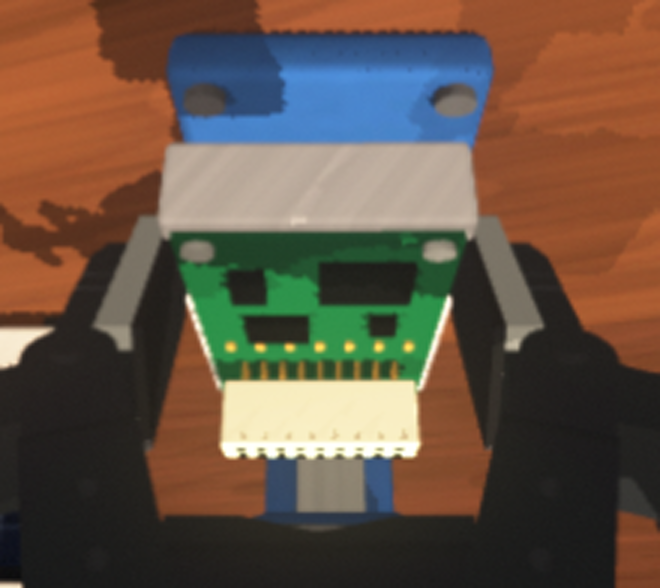

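```bash
sed -i 's/^PRESS=.*/PRESS=[.6752,-.1507,np.deg2rad(-21.2)]/' h.py; python3 -c "
from h import *
padelta([-.090,0,.066])"
```

```text
t 8.9 tcp [ 0.4136 -0.0535  0.2665] tgt [ 0.4729 -0.0722  0.216 ] shift [ 2.96 -0.93 -2.53] turn [-0.01 -0.08  0.02] rows>= 3 F [-0.7 -0.3 -3.3] op 0.047
per row [-0.   -0.03  0.01] [ 0.99 -0.31 -0.84]
```

carry_out([
  [[0,-0.03,0],[0.4,-0.12,-0.4],0.4],
  [[0,-0.03,0],[0.7,-0.22,-0.65],0.4],
  [[0,-0.02,0],[0.8,-0.25,-0.65],0.4],
  [[0,0,0],[0.7,-0.22,-0.55],0.4],
  [[0,0,0],[0.3,-0.1,-0.3],0.4],
  [[0,0,0],[0,0,0],0.4],
])

```text
t: 9.5
tool_pos: [0.4686, -0.0715, 0.2075]
tool_rot: [-1.249, 0.985, 0.454]
contact_force: [-0.8, -0.5, -2.6]
opening: 0.0467
```

Run:
```python
from h import *
import pickle
padelta([-.090,0,.066])
c=cal('wrist'); im,d=get_image('wrist'); cv2.imwrite('pics/w6.png',im); np.save('w6.npy',d); pickle.dump((c,get_obs()),open('w6.pkl','wb'))
s,_=get_image('scene'); 
a=cv2.resize(im[170:384,120:400],None,fx=1.9,fy=1.9,interpolation=cv2.INTER_CUBIC); b=cv2.resize(s[140:260,120:260],None,fx=1.9,fy=1.9,interpolation=cv2.INTER_CUBIC)
o=np.zeros((max(a.shape[0],b.shape[0]),a.shape[1]+b.shape[1],3),np.uint8); o[:a.shape[0],:a.shape[1]]=a; o[:b.shape[0],a.shape[1]:]=b; cv2.imwrite('pics/w6c.png',o)
```

```text
t 9.5 tcp [ 0.4686 -0.0715  0.2075] tgt [ 0.4729 -0.0722  0.216 ] shift [ 0.21 -0.04  0.42] turn [-0.04 -0.15  0.08] rows>= 1 F [-0.8 -0.5 -2.6] op 0.0467
per row [-0.04 -0.15  0.08] [ 0.21 -0.04  0.42]
```

View pics/w6c.png

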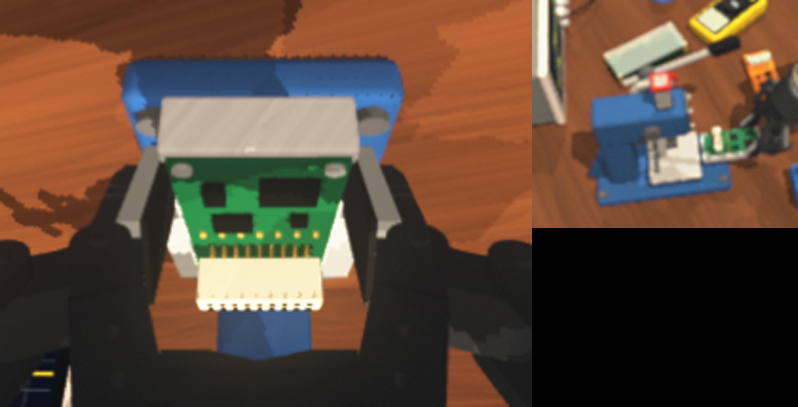

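```bash
cat > chk.py <<'E'
from h import *
import pickle,sys
def chk(tag):
    c,o=pickle.load(open(tag+'.pkl','rb')); d=np.load(tag+'.npy'); im=cv2.imread(f'pics/{tag}.png')
    P,uv=cloud(c,d); hsv=cv2.cvtColor(im,cv2.COLOR_BGR2HSV)[uv[:,1],uv[:,0]].astype(int)
    x,y,a=PRESS; Rm=np.array([[np.cos(a),np.sin(a)],[-np.sin(a),np.cos(a)]]); L=np.c_[(P[:,:2]-[x,y])@Rm.T,P[:,2]]*1000
    blue=(hsv[:,0]>95)&(hsv[:,0]<130)&(hsv[:,1]>110)
    near=(np.abs(L[:,1])<90)&(L[:,0]>-180)&(L[:,0]<60)
    f=near&blue&(L[:,2]>19)&(L[:,2]<27)
    if f.sum()>50:
        Y=L[f]; fr=np.array([(yy,np.sort(Y[np.abs(Y[:,1]-yy)<2.5][:,0])[1]) for yy in range(-45,46,5) if (np.abs(Y[:,1]-yy)<2.5).sum()>3]); print('foot front x,slope',np.polyfit(fr[:,0],fr[:,1],1)[::-1].round(4),'y range',np.percentile(Y[:,1],[.5,99.5]).round(1),'z',np.median(Y[:,2]).round(1))
    g=near&(hsv[:,0]>50)&(hsv[:,0]<80)&(hsv[:,1]>100)&(L[:,2]>50)
    G=L[g]; k=np.linalg.lstsq(np.c_[G[:,:2],np.ones(len(G))],G[:,2],rcond=None)[0]; print('board plane slopes deg',np.rad2deg(k[:2]).round(2),'z@median',np.median(G,0).round(1))
    print('board y range',np.percentile(G[:,1],[.5,99.5]).round(1),'x',np.percentile(G[:,0],[.5,99.5]).round(1))
    w=near&(np.abs(L[:,2]-(k[0]*L[:,0]+k[1]*L[:,1]+k[2]+17))<4)&(hsv[:,1]<110)&(hsv[:,2]>120)&(np.abs(L[:,1])<28)
    C=L[w]; print('conn',w.sum(),'x',np.percentile(C[:,0],[1,99]).round(1),'y',np.percentile(C[:,1],[1,99]).round(1),'z',np.percentile(C[:,2],[50,90]).round(1), 'rect',cv2.minAreaRect(C[:,:2].astype(np.float32)) if w.sum()>5 else None)
    M=R.from_rotvec(o['tool_rot']).as_matrix(); W=o['tool_pos']+M@ORG; print('origin by tool',np.r_[Rm@(W[:2]-[x,y]),W[2]]*1000)
    an=near&(hsv[:,1]<60)&(np.abs(L[:,2]-50)<4)&(np.abs(L[:,1])<55); print('anvil',an.sum(), np.percentile(L[an],[1,99],axis=0).round(1).tolist() if an.sum()>20 else '')
    return L,hsv,uv
if __name__=='__main__': chk(sys.argv[1])
E
python3 chk.py w5; python3 chk.py w6
```

```text
foot front x,slope [-87.4738   0.    ] y range [-52.8  52.1] z 22.8
board plane slopes deg [-0.1  -0.12] z@median [-155.7   -4.5  135.4]
board y range [-26.6  18.6] x [-179.7 -119.2]
conn 915 x [-136.  -124.4] y [-23.3  15.4] z [152.5 154.4] rect ((-72.46951293945312, -3.5102710723876953), (127.94000244140625, 39.962554931640625), 0.3627178370952606)
origin by tool [-153.24901499   -4.51169409  115.48082368]
anvil 0 
foot front x,slope [-8.76963e+01 -6.30000e-03] y range [-52.7  52.6] z 21.5
board plane slopes deg [-1.01 -0.14] z@median [-114.2   -2.6   73.3]
board y range [-24.   21.2] x [-142.9  -64. ]
conn 1133 x [-153.1  -68.6] y [-27.7  27.6] z [90.2 92.1] rect ((-111.19444274902344, 0.8689975738525391), (88.1034927368164, 55.99542236328125), 1.2312753200531006)
origin by tool [-96.90035117  -2.03503472  55.72171633]
anvil 614 [[-38.5, -43.9, 47.9], [44.5, 43.2, 51.0]]
```

```bash
python3 -c "
from h import *
padelta([-.060,0,.060]);padelta([-.024,0,.060])"
```

```text
t 9.6 tcp [ 0.4685 -0.0713  0.2084] tgt [ 0.5008 -0.0831  0.21  ] shift [ 1.62 -0.59  0.08] turn [-0.04 -0.13  0.07] rows>= 2 F [-0.2  0.1 -2.6] op 0.0468
per row [-0.02 -0.07  0.04] [ 0.81 -0.29  0.04]
t 9.6 tcp [ 0.4685 -0.0713  0.2084] tgt [ 0.5344 -0.0961  0.21  ] shift [ 3.3  -1.24  0.08] turn [-0.04 -0.13  0.07] rows>= 4 F [-0.2  0.1 -2.6] op 0.0468
per row [-0.01 -0.03  0.02] [ 0.82 -0.31  0.02]
```

carry_out([
  [[-0.04,-0.13,0.07],[0,0.04,0.3],0.4],
  [[0,0,0],[0.4,-0.15,0],0.4],
  [[0,0,0],[0.6,-0.23,0],0.4],
  [[0,0,0],[0.5,-0.2,0],0.4],
  [[0,0,0],[0,0,0],0.4],
])

```text
t: 10.1
tool_pos: [0.4998, -0.0823, 0.2178]
tool_rot: [-1.262, 0.965, 0.444]
contact_force: [-0.4, -0.1, -1.4]
opening: 0.0471
```

```bash
python3 -c "
from h import *
padelta([-.030,0,.060])"
```

```text
t 10.1 tcp [ 0.4998 -0.0823  0.2178] tgt [ 0.5288 -0.0939  0.21  ] shift [ 1.45 -0.58 -0.39] turn [ 0.02  0.06 -0.  ] rows>= 2 F [-0.4 -0.1 -1.4] op 0.0471
per row [ 0.01  0.03 -0.  ] [ 0.72 -0.29 -0.2 ]
```

carry_out([
  [[0.01,0.03,0],[0.4,-0.17,-0.15],0.4],
  [[0,0.03,0],[0.5,-0.2,-0.1],0.4],
  [[0,0,0],[0.4,-0.15,-0.1],0.4],
  [[0,0,0],[0,0,0],0.4],
  [[0,0,0],[0,0,0],0.4],
])

```text
t: 10.6
tool_pos: [0.5276, -0.0935, 0.2101]
tool_rot: [-1.26, 0.971, 0.449]
contact_force: [0.2, 0.4, -2.1]
opening: 0.0469
```

Run:
```python
from h import *
import pickle
padelta([-.022,0,.060])
c=cal('wrist'); im,d=get_image('wrist'); cv2.imwrite('pics/w7.png',im); np.save('w7.npy',d); pickle.dump((c,get_obs()),open('w7.pkl','wb'))
s,sd=get_image('scene'); cv2.imwrite('pics/s7.png',s); np.save('s7.npy',sd)
a=cv2.resize(im[120:384,120:400],None,fx=1.6,fy=1.6,interpolation=cv2.INTER_CUBIC); b=cv2.resize(s[170:260,140:260],None,fx=2.7,fy=2.7,interpolation=cv2.INTER_CUBIC)
o=np.zeros((max(a.shape[0],b.shape[0]),a.shape[1]+b.shape[1],3),np.uint8); o[:a.shape[0],:a.shape[1]]=a; o[:b.shape[0],a.shape[1]:]=b; cv2.imwrite('pics/w7c.png',o)
from chk import chk; chk('w7')
```

```text
t 10.6 tcp [ 0.5276 -0.0935  0.2101] tgt [ 0.5363 -0.0968  0.21  ] shift [ 0.43 -0.16 -0.  ] turn [ 0.01 -0.01 -0.  ] rows>= 1 F [ 0.2  0.4 -2.1] op 0.0469
per row [ 0.01 -0.01 -0.  ] [ 0.43 -0.16 -0.  ]
foot front x,slope [-8.78541e+01 -5.00000e-04] y range [-52.3  52. ] z 22.6
board plane slopes deg [-0.12 -0.2 ] z@median [-48.6  -1.2  77.5]
board y range [-22.7  22.7] x [-78.    0.6]
conn 1124 x [-88.5  -4. ] y [-27.6  27.8] z [94.6 96.6] rect ((-46.00532913208008, 0.6955108642578125), (88.60625457763672, 55.952606201171875), 0.9960758686065674)
origin by tool [-31.42331882  -0.27746832  60.08663278]
anvil 541 [[-39.3, -44.7, 46.1], [42.5, 44.1, 51.3]]
```

View pics/w7c.png

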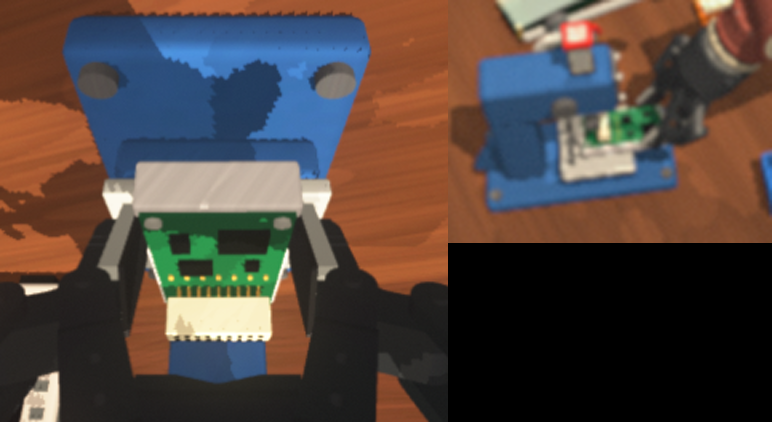

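carry_out([
  [[0,0,0],[0.25,-0.09,0],0.4],
  [[0,0,0],[0.22,-0.09,0],0.4],
  [[0,0,0],[0,0,0],0.4],
  [[0,0,0],[0,0,0],0.4],
])

```text
t: 11.1
tool_pos: [0.5371, -0.097, 0.2103]
tool_rot: [-1.26, 0.97, 0.449]
contact_force: [-0.0, -0.3, -2.2]
opening: 0.047
```

```bash
python3 -c "
from h import *
padelta([-.022,0,.050])"
```

```text
t 11.1 tcp [ 0.5371 -0.097   0.2103] tgt [ 0.5363 -0.0968  0.2   ] shift [-0.04  0.01 -0.52] turn [ 0.01 -0.01 -0.  ] rows>= 1 F [-0.  -0.3 -2.2] op 0.047
per row [ 0.01 -0.01 -0.  ] [-0.04  0.01 -0.52]
```

carry_out([
  [[0,0,0],[-0.05,0.02,-0.15],0.4],
  [[0,0,0],[-0.02,0,-0.2],0.4],
  [[0,0,0],[0,0,-0.1],0.4],
  [[0,0,0],[0,0,0],0.4],
  [[0,0,0],[0,0,0],0.4],
])

```text
t: 11.6
tool_pos: [0.5354, -0.0965, 0.2004]
tool_rot: [-1.26, 0.97, 0.449]
contact_force: [-0.5, 0.7, -1.9]
opening: 0.0472
```

```bash
python3 -c "
from h import *
padelta([-.022,0,.050])"
```

```text
t 11.6 tcp [ 0.5354 -0.0965  0.2004] tgt [ 0.5363 -0.0968  0.2   ] shift [ 0.04 -0.02 -0.02] turn [ 0.01 -0.01 -0.01] rows>= 1 F [-0.5  0.7 -1.9] op 0.0472
per row [ 0.01 -0.01 -0.01] [ 0.04 -0.02 -0.02]
```

carry_out([
  [[0,0,0],[0.03,-0.01,-0.08],0.4],
  [[0,0,0],[0,0,0],0.4],
])

```text
t: 11.8
tool_pos: [0.5367, -0.0969, 0.2002]
tool_rot: [-1.261, 0.968, 0.446]
contact_force: [0.3, 0.8, -2.7]
opening: 0.0469
```

carry_out([
  [[0,0,0],[0,0,-0.1],0.4],
  [[0,0,0],[0,0,0],0.4],
])

```text
t: 12.0
tool_pos: [0.5371, -0.0969, 0.1998]
tool_rot: [-1.262, 0.967, 0.446]
contact_force: [-2.8, 1.1, -0.8]
opening: 0.0471
```

Run:
```python
from h import *
import pickle
padelta([-.022,0,.050])
c=cal('wrist'); im,d=get_image('wrist'); cv2.imwrite('pics/w8.png',im); np.save('w8.npy',d); pickle.dump((c,get_obs()),open('w8.pkl','wb'))
s,sd=get_image('scene'); cv2.imwrite('pics/s8.png',s); np.save('s8.npy',sd)
a=cv2.resize(im[120:384,120:400],None,fx=1.6,fy=1.6,interpolation=cv2.INTER_CUBIC); b=cv2.resize(s[170:260,140:260],None,fx=2.7,fy=2.7,interpolation=cv2.INTER_CUBIC)
o=np.zeros((max(a.shape[0],b.shape[0]),a.shape[1]+b.shape[1],3),np.uint8); o[:a.shape[0],:a.shape[1]]=a; o[:b.shape[0],a.shape[1]:]=b; cv2.imwrite('pics/w8c.png',o)
from chk import chk; chk('w8')
```

```text
t 12.0 tcp [ 0.5371 -0.0969  0.1998] tgt [ 0.5363 -0.0968  0.2   ] shift [-0.04  0.    0.01] turn [ 0.03  0.03 -0.01] rows>= 1 F [-2.8  1.1 -0.8] op 0.0471
per row [ 0.03  0.03 -0.01] [-0.04  0.    0.01]
foot front x,slope [-8.78444e+01 -7.00000e-04] y range [-52.2  52. ] z 22.6
board plane slopes deg [ 0.93 -0.08] z@median [-38.4  -0.8  68. ]
board y range [-22.4  23.1] x [-67.3  11.1]
conn 1118 x [-77.6   5.9] y [-27.6  27.7] z [85.5 87.6] rect ((-35.837013244628906, -0.05849647521972656), (55.937644958496094, 84.60269165039062), 89.92324829101562)
origin by tool [-20.52582624   0.08867325  50.29427437]
anvil 1217 [[-70.2, -44.2, 46.3], [42.5, 43.6, 53.9]]
```

View pics/w8c.png

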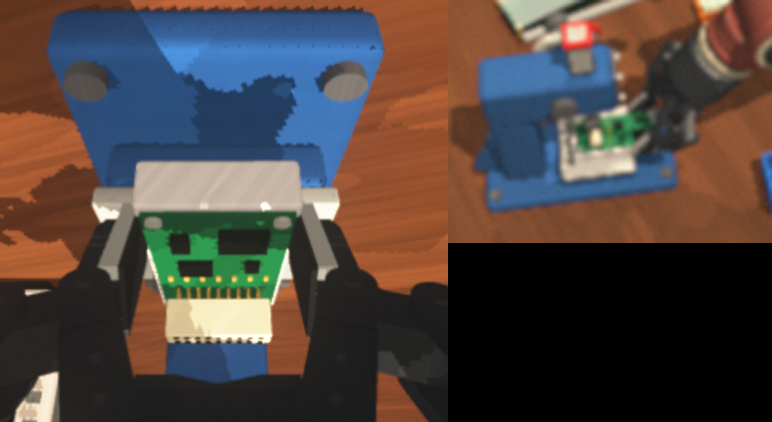

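carry_out([
  [[0.03,0.12,0],[-0.06,0.02,-0.04],0.4],
  [[0,0,0],[0,0,0],0.4],
])

```text
t: 12.3
tool_pos: [0.5372, -0.0969, 0.2007]
tool_rot: [-1.26, 0.972, 0.451]
contact_force: [-0.2, -0.1, -0.9]
opening: 0.047
```

Run:
```python
from h import *
import pickle
padelta([-.022,0,.050])
c=cal('wrist'); im,d=get_image('wrist'); cv2.imwrite('pics/w9.png',im); np.save('w9.npy',d); pickle.dump((c,get_obs()),open('w9.pkl','wb'))
from chk import chk; chk('w9')
```

```text
t 12.3 tcp [ 0.5372 -0.0969  0.2007] tgt [ 0.5363 -0.0968  0.2   ] shift [-0.05  0.01 -0.04] turn [ 0.01 -0.03 -0.01] rows>= 1 F [-0.2 -0.1 -0.9] op 0.047
per row [ 0.01 -0.03 -0.01] [-0.05  0.01 -0.04]
foot front x,slope [-8.78103e+01 -1.00000e-03] y range [-52.3  52. ] z 22.6
board plane slopes deg [ 0.08 -0.2 ] z@median [-39.2  -0.7  68. ]
board y range [-22.4  23. ] x [-68.1  10. ]
conn 1095 x [-78.4   4.7] y [-27.5  27.7] z [85.2 87.2] rect ((-36.723628997802734, 0.29084014892578125), (84.56736755371094, 55.881656646728516), 0.34914305806159973)
origin by tool [-2.15790385e+01 -2.49949315e-02  5.02061778e+01]
anvil 1134 [[-71.1, -44.4, 46.3], [43.2, 43.6, 53.9]]
```

carry_out([
  [[0,0,0],[0,0,-0.04],0.4],
  [[0,0,0],[0,0,0],0.65],
  [[0,0,0],[0,0,0],0.72],
  [[0,0,0],[0,0,0],0.72],
])

```text
t: 12.75
tool_pos: [0.537, -0.0969, 0.1993]
tool_rot: [-1.26, 0.972, 0.451]
contact_force: [0.3, -0.2, -0.9]
opening: 0.0616
```

Run:
```python
from h import *
import pickle
padelta([-.022,0,.050])
c=cal('wrist'); im,d=get_image('wrist'); cv2.imwrite('pics/w10.png',im); np.save('w10.npy',d); pickle.dump((c,get_obs()),open('w10.pkl','wb'))
from chk import chk; chk('w10')
```

```text
t 12.75 tcp [ 0.537  -0.0969  0.1993] tgt [ 0.5363 -0.0968  0.2   ] shift [-0.04  0.    0.03] turn [ 0.01 -0.04 -0.01] rows>= 1 F [ 0.3 -0.2 -0.9] op 0.0616
per row [ 0.01 -0.04 -0.01] [-0.04  0.    0.03]
foot front x,slope [-8.79506e+01 -6.00000e-04] y range [-52.2  52. ] z 22.6
board plane slopes deg [0.08 0.01] z@median [-39.1  -1.   68. ]
board y range [-21.8  22.9] x [-68.4  10.3]
conn 891 x [-6.  6.] y [-18.9  20. ] z [85.  86.9] rect ((0.5202627182006836, 0.5678386688232422), (39.87156677246094, 14.272234916687012), 89.07810974121094)
origin by tool [-21.8035622   -0.07291894  48.83060056]
anvil 1878 [[-71.2, -43.6, 46.3], [43.3, 43.3, 53.9]]
```

View pics/w10.png

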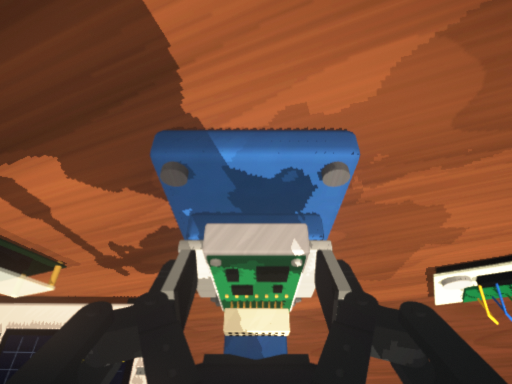

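carry_out([
  [[0,0,0],[-0.27,0.11,0.4],0.72],
  [[0,0,0],[-0.55,0.21,0.8],0.72],
  [[0,0,0],[-0.7,0.27,0.8],0.72],
  [[0,0,0],[-0.8,0.31,0.8],0.72],
  [[0,0,0],[-0.8,0.31,0.8],0.72],
  [[0,0,0],[-0.8,0.31,0.8],0.72],
  [[0,0,0],[-0.4,0.15,0.4],0.72],
  [[0,0,0],[0,0,0],0.72],
])

```text
t: 13.6
tool_pos: [0.4448, -0.0613, 0.3]
tool_rot: [-1.26, 0.972, 0.452]
contact_force: [0.4, -0.1, 1.1]
opening: 0.0616
```

Run:
```python
from h import *
import pickle
c=cal('wrist'); im,d=get_image('wrist'); cv2.imwrite('pics/w11.png',im); np.save('w11.npy',d); pickle.dump((c,get_obs()),open('w11.pkl','wb'))
print(get_obs()['tool_pos'],[(x['centre'],x['p']) for x in tip_of('wrist','lever_grip')[:2]],[(x['centre'],x['p']) for x in tip_of('scene','lever_grip')[:2]])
s,sd=get_image('scene'); cv2.imwrite('pics/s11.png',s); np.save('s11.npy',sd); t,td=get_image('top'); cv2.imwrite('pics/t11.png',t); np.save('t11.npy',td)
from chk import chk; chk('w11')
```

```text
[ 0.44508848 -0.06146656  0.29955766] [] [([221.3, 161.7], 0.69)]
foot front x,slope [-8.75655e+01  9.00000e-04] y range [-53.1  52.5] z 22.8
board plane slopes deg [0.1  0.16] z@median [-36.8  -0.6  68.6]
board y range [-21.4  22.4] x [-67.7   0.7]
conn 324 x [-5.6  5.7] y [-18.8  19.6] z [86.7 87.7] rect ((0.7202820777893066, 0.2980976104736328), (12.924638748168945, 38.92570114135742), 1.9125239849090576)
origin by tool [-120.38106221   -0.2407315   149.07351034]
anvil 1384 [[-70.5, -44.9, 46.4], [44.7, 43.9, 53.7]]
```

View pics/w11.png

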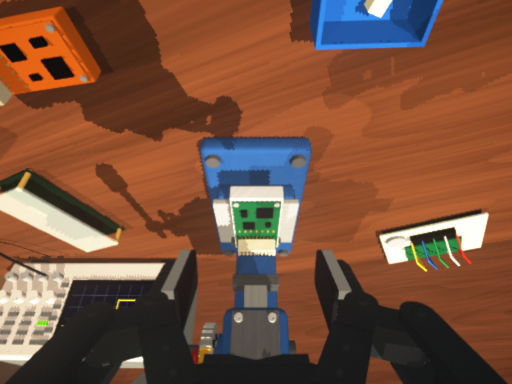

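View pics/s11.png

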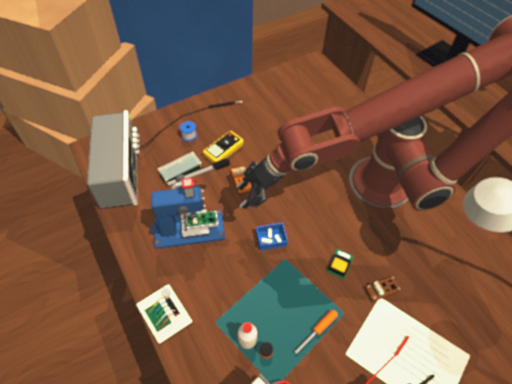

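```bash
cat > lev.py <<'E'
from h import *
def lev(n,dep,im,c=None,show=True):
    c=c or cal(n); P,uv=cloud(c,dep); x,y,a=PRESS; Rm=np.array([[np.cos(a),np.sin(a)],[-np.sin(a),np.cos(a)]]); L=np.c_[(P[:,:2]-[x,y])@Rm.T,P[:,2]]*1000
    hsv=cv2.cvtColor(im,cv2.COLOR_BGR2HSV)[uv[:,1],uv[:,0]].astype(int)
    dx=26-L[:,0]; dz=L[:,2]-182; r=np.hypot(dx,dz)
    m=(np.abs(L[:,1]+82)<14)&(r>105)&(r<172)&(hsv[:,2]<90)&(dx>-30)
    q=1.134-np.arctan2(dz,dx)[m]; print(n,'grip pts',m.sum(),'q',np.percentile(q,[5,25,50,75,95]).round(3),'r',np.percentile(r[m],[2,50,98]).round(0),'y',np.percentile(L[m][:,1],[2,50,98]).round(1))
    m2=(np.abs(L[:,1]+82)<12)&(r>40)&(r<110)&(dx>-20)&(hsv[:,1]<80); q=1.134-np.arctan2(dz,dx)[m2]; print('  rod',m2.sum(),np.percentile(q,[5,50,95]).round(3) if m2.sum()>5 else '')
E
python3 - <<'E'
from lev import *
for n,tag in [('top','0'),('scene','0')]: lev(n,np.load(f'{n}0.npy'),cv2.imread(f'pics/{n}1.png'))
lev('top',np.load('t11.npy'),cv2.imread('pics/t11.png')); lev('scene',np.load('s11.npy'),cv2.imread('pics/s11.png'))
E
```

```text
top grip pts 123 q [0.639 0.657 0.673 0.692 0.76 ] r [120. 148. 167.] y [-93.8 -84.4 -75.2]
  rod 68 [0.628 0.694 0.748]
scene grip pts 111 q [0.636 0.654 0.682 0.73  0.782] r [119. 142. 165.] y [-85.5 -76.5 -71.9]
  rod 76 [0.625 0.696 0.752]
top grip pts 126 q [0.641 0.657 0.674 0.698 0.774] r [120. 148. 167.] y [-93.8 -84.4 -75.2]
  rod 70 [0.607 0.693 0.747]
scene grip pts 118 q [0.635 0.658 0.681 0.744 0.787] r [118. 142. 165.] y [-85.8 -76.3 -71.2]
  rod 76 [0.611 0.695 0.759]
```

```bash
cat >> h.py <<'E'
LL=np.deg2rad(40)
def gp(q): return np.array([.026-.140*np.cos(1.134-q),-.082,.182+.140*np.sin(1.134-q)])
def levdelta(q,back=0,lean=LL):
    p=gp(q)-back*np.array([np.sin(lean),0,-np.cos(lean)]); return delta(pw(p),PRESS[2],lean)
E
python3 -c "
from h import *
levdelta(.76,.075); levdelta(.76)"
```

```text
t 13.85 tcp [ 0.4454 -0.0618  0.2975] tgt [ 0.4104 -0.136   0.4093] shift [-1.75 -3.71  5.59] turn [-0.26 -0.74 -0.01] rows>= 6 F [-0.5  0.2 -0.1] op 0.0614
per row [-0.04 -0.12 -0.  ] [-0.29 -0.62  0.93]
t 13.85 tcp [ 0.4454 -0.0618  0.2975] tgt [ 0.4554 -0.1534  0.3519] shift [ 0.5  -4.58  2.72] turn [-0.26 -0.74 -0.01] rows>= 5 F [-0.5  0.2 -0.1] op 0.0614
per row [-0.05 -0.15 -0.  ] [ 0.1  -0.92  0.54]
```

carry_out([
  [[-0.04,-0.12,0],[-0.4,-0.1,0.8],1],
  [[-0.04,-0.12,0],[-0.4,-0.3,0.95],1],
  [[-0.04,-0.12,0],[-0.4,-0.5,0.95],1],
  [[-0.04,-0.12,0],[-0.3,-0.7,0.95],1],
  [[-0.04,-0.12,0],[-0.2,-0.8,0.95],1],
  [[-0.04,-0.12,0],[0,-0.8,0.7],1],
  [[0,0,0],[0,-0.3,0.2],1],
  [[0,0,0],[0,0,0],1],
])

```text
t: 14.65
tool_pos: [0.411, -0.1348, 0.4031]
tool_rot: [-1.281, 0.934, 0.409]
contact_force: [-1.2, 0.0, -0.4]
opening: 0.0853
```

Run:
```python
from lev import *
levdelta(.76,.075)
c=cal('wrist'); im,d=get_image('wrist'); cv2.imwrite('pics/w12.png',im); lev('wrist',d,im,c)
```

```text
t 14.65 tcp [ 0.411  -0.1348  0.4031] tgt [ 0.4104 -0.136   0.4093] shift [-0.03 -0.06  0.31] turn [-0.07 -0.17 -0.01] rows>= 1 F [-1.2  0.  -0.4] op 0.0853
per row [-0.07 -0.17 -0.01] [-0.03 -0.06  0.31]
wrist grip pts 1133 q [0.672 0.699 0.737 0.771 0.803] r [159. 164. 165.] y [-92.1 -82.5 -73.4]
  rod 0
```

View pics/w12.png

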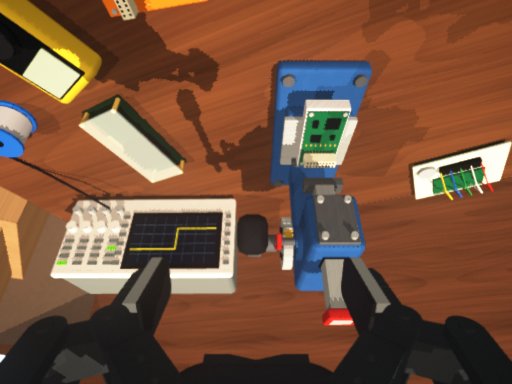

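```bash
python3 -c "
from h import *
levdelta(.745)"
```

```text
t 14.7 tcp [ 0.4109 -0.1344  0.4025] tgt [ 0.4561 -0.1537  0.3538] shift [ 2.26 -0.96 -2.44] turn [-0.07 -0.18 -0.02] rows>= 3 F [-0.6  0.1  0.4] op 0.0853
per row [-0.02 -0.06 -0.01] [ 0.75 -0.32 -0.81]
```

carry_out([
  [[-0.04,-0.1,0],[0.4,-0.2,-0.35],1],
  [[-0.03,-0.08,0],[0.6,-0.25,-0.6],1],
  [[0,0,0],[0.6,-0.25,-0.6],1],
  [[0,0,0],[0.5,-0.2,-0.5],1],
  [[0,0,0],[0.1,-0.05,-0.2],1],
  [[0,0,0],[0,0,0],1],
])

```text
t: 15.3
tool_pos: [0.4562, -0.1498, 0.3474]
tool_rot: [-1.283, 0.926, 0.411]
contact_force: [0.3, -0.1, 0.2]
opening: 0.0854
```

```bash
python3 -c "
from h import *
levdelta(.745)"
```

```text
t 15.3 tcp [ 0.4562 -0.1498  0.3474] tgt [ 0.4561 -0.1537  0.3538] shift [-0.   -0.19  0.32] turn [-0.08 -0.12 -0.07] rows>= 1 F [ 0.3 -0.1  0.2] op 0.0854
per row [-0.08 -0.12 -0.07] [-0.   -0.19  0.32]
```

carry_out([
  [[-0.08,-0.12,-0.07],[0,-0.19,0.32],1],
  [[0,0,0],[0,0,0],1],
])

```text
t: 15.5
tool_pos: [0.456, -0.153, 0.3538]
tool_rot: [-1.289, 0.922, 0.394]
contact_force: [-0.2, 0.2, 1.6]
opening: 0.0853
```

```bash
python3 -c "
from h import *
levdelta(.745)
im,d=get_image('wrist'); cv2.imwrite('pics/w13.png',im)"
```

```text
t 15.5 tcp [ 0.456  -0.153   0.3538] tgt [ 0.4561 -0.1537  0.3538] shift [ 0.01 -0.03  0.  ] turn [ 0.    0.   -0.01] rows>= 1 F [-0.2  0.2  1.6] op 0.0853
per row [ 0.    0.   -0.01] [ 0.01 -0.03  0.  ]
```

View pics/w13.png

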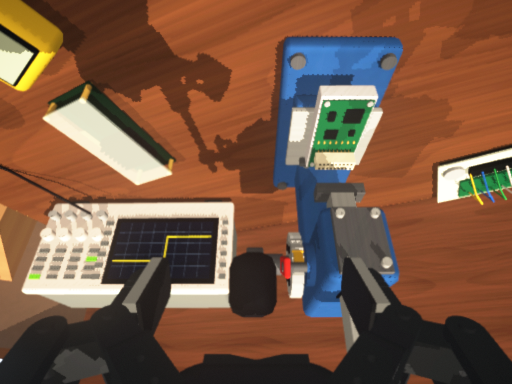

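Grip at (253,283), centred between the fingers at columns 165 and 350. Closing.

carry_out([
  [[0,0,0],[0,-0.03,0],0.5],
  [[0,0,0],[0,0,0],0.1],
  [[0,0,0],[0,0,0],0.1],
  [[0,0,0],[0,0,0],0.1],
  [[0,0,0],[0,0,0],0.1],
  [[0,0,0],[0,0,0],0.1],
], squeeze=60)

```text
t: 16.15
tool_pos: [0.4551, -0.154, 0.3555]
tool_rot: [-1.29, 0.922, 0.392]
contact_force: [1.8, -0.2, -0.6]
opening: 0.0193
```

```bash
python3 -c "
from h import *
levdelta(.745)
im,d=get_image('wrist'); cv2.imwrite('pics/w14.png',im)"
```

```text
t 16.15 tcp [ 0.4551 -0.154   0.3555] tgt [ 0.4561 -0.1537  0.3538] shift [ 0.05  0.02 -0.08] turn [0.02 0.01 0.  ] rows>= 1 F [ 1.8 -0.2 -0.6] op 0.0193
per row [0.02 0.01 0.  ] [ 0.05  0.02 -0.08]
```

View pics/w14.png

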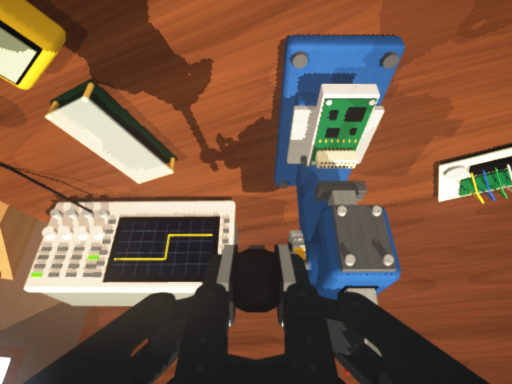

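```bash
cat > arc.py <<'E'
from h import *
import sys
def state():
    o=get_obs(); M=R.from_rotvec(o['tool_rot']).as_matrix(); g=o['tool_pos']+.155*M[:,0]; x,y,a=PRESS
    d=g[:2]-[x,y]; L=np.array([np.cos(a)*d[0]+np.sin(a)*d[1],-np.sin(a)*d[0]+np.cos(a)*d[1],g[2]])
    dx,dz=.026-L[0],L[2]-.182
    return o,M,g,1.134-np.arctan2(dz,dx),np.hypot(dx,dz),L[1]
def arc(q1,n,lean=LL):
    o,M,g,q,r,y=state(); print('t %.2f q %.3f r %.1f y %.1f'%(o['t'],q,r*1e3,y*1e3),'F',o['contact_force'].round(1),'tq',o['wrist_torque'].round(2),'op',round(o['opening'],4))
    if q1 is None: return
    T=tool_R(PRESS[2],lean); w=R.from_matrix(T@M.T).as_rotvec()/.1
    # radius kept as measured at the start (grip slips nothing), tends to 0.140
    qs=q+(q1-q)*np.arange(1,n+1)/n; p=g
    rows=[]
    for k,qq in enumerate(qs):
        ph=1.134-qq; t=pw([.026-.14*np.cos(ph),-.082,.182+.14*np.sin(ph)]); rows.append([(w/n).round(2).tolist(),((t-p)/.02).round(2).tolist()]); p=t
    for r_ in rows: print(r_)
if __name__=='__main__': arc(float(sys.argv[1]) if len(sys.argv)>1 else None,int(sys.argv[2]) if len(sys.argv)>2 else 1)
E
python3 arc.py 1.30 7
```

```text
t 16.20 q 0.734 r 141.2 y -82.9 F [-1.3 -0.7 -0. ] tq [0.21 0.28 0.09] op 0.0194
[[0.0, 0.0, 0.0], [-0.12, 0.09, -0.55]]
[[0.0, 0.0, 0.0], [-0.15, 0.06, -0.54]]
[[0.0, 0.0, 0.0], [-0.1, 0.04, -0.55]]
[[0.0, 0.0, 0.0], [-0.06, 0.02, -0.56]]
[[0.0, 0.0, 0.0], [-0.02, 0.01, -0.57]]
[[0.0, 0.0, 0.0], [0.02, -0.01, -0.57]]
[[0.0, 0.0, 0.0], [0.07, -0.03, -0.56]]
```

carry_out([
  [[0,0,0],[-0.12,0.05,-0.4],0.1],
  [[0,0,0],[-0.15,0.06,-0.55],0.1],
  [[0,0,0],[-0.1,0.04,-0.55],0.1],
  [[0,0,0],[-0.06,0.02,-0.56],0.1],
])

```text
t: 16.6
tool_pos: [0.4473, -0.1509, 0.3241]
tool_rot: [-1.299, 0.914, 0.384]
contact_force: [-20.8, 6.0, 11.0]
opening: 0.0193
```

```bash
python3 arc.py 1.33 4
```

```text
t 16.60 q 0.955 r 139.4 y -82.9 F [-20.8   6.   11. ] tq [0.36 0.89 0.02] op 0.0193
[[0.02, 0.03, -0.0], [-0.09, 0.09, -0.64]]
[[0.02, 0.03, -0.0], [-0.02, 0.01, -0.65]]
[[0.02, 0.03, -0.0], [0.03, -0.01, -0.65]]
[[0.02, 0.03, -0.0], [0.09, -0.04, -0.65]]
```

carry_out([
  [[0.02,0.03,0],[-0.2,0.08,-0.6],0.1],
  [[0.02,0.03,0],[-0.08,0.03,-0.65],0.1],
  [[0.02,0.03,0],[0,0,-0.65],0.1],
])

```text
t: 16.9
tool_pos: [0.444, -0.1496, 0.2939]
tool_rot: [-1.302, 0.906, 0.374]
contact_force: [-10.3, 1.5, 7.4]
opening: 0.0192
```

```bash
python3 arc.py 1.33 2
```

```text
t 16.90 q 1.164 r 139.3 y -82.9 F [-10.3   1.5   7.4] tq [ 0.18  0.37 -0.  ] op 0.0192
[[0.06, 0.12, -0.0], [0.02, 0.04, -0.58]]
[[0.06, 0.12, -0.0], [0.08, -0.03, -0.57]]
```

carry_out([
  [[0.06,0.12,0],[-0.02,0.01,-0.55],0.1],
  [[0.03,0.06,0],[0.04,-0.02,-0.5],0.1],
  [[0,0,0],[0,0,0],0.1],
])

```text
t: 17.2
tool_pos: [0.4461, -0.1505, 0.2765]
tool_rot: [-1.298, 0.911, 0.379]
contact_force: [-1.3, -1.4, 0.0]
opening: 0.0197
```

```bash
python3 arc.py 0.7 8
```

```text
t 17.20 q 1.295 r 139.6 y -82.9 F [-1.3 -1.4  0. ] tq [ 0.07  0.5  -0.06] op 0.0197
[[0.01, 0.02, -0.0], [-0.06, 0.07, 0.51]]
[[0.01, 0.02, -0.0], [-0.02, 0.01, 0.52]]
[[0.01, 0.02, -0.0], [0.01, -0.0, 0.52]]
[[0.01, 0.02, -0.0], [0.05, -0.02, 0.52]]
[[0.01, 0.02, -0.0], [0.08, -0.03, 0.51]]
[[0.01, 0.02, -0.0], [0.12, -0.05, 0.5]]
[[0.01, 0.02, -0.0], [0.15, -0.06, 0.49]]
[[0.01, 0.02, -0.0], [0.19, -0.07, 0.48]]
```

carry_out([
  [[0.01,0.02,0],[-0.06,0.02,0.51],0.1],
  [[0.01,0.02,0],[-0.02,0.01,0.6],0.1],
  [[0.01,0.02,0],[0.02,0,0.6],0.1],
  [[0.01,0.02,0],[0.06,-0.02,0.6],0.1],
  [[0.01,0.02,0],[0.1,-0.04,0.59],0.1],
  [[0.01,0.02,0],[0.14,-0.05,0.58],0.1],
  [[0,0,0],[0.18,-0.07,0.56],0.1],
])

```text
t: 17.9
tool_pos: [0.4535, -0.1533, 0.3496]
tool_rot: [-1.284, 0.93, 0.4]
contact_force: [10.2, -5.7, -10.9]
opening: 0.0191
```

```bash
python3 arc.py 0.03 8
```

```text
t 17.90 q 0.788 r 141.6 y -82.8 F [ 10.2  -5.7 -10.9] tq [0.21 0.67 0.02] op 0.0191
[[-0.0, -0.01, 0.0], [0.32, -0.08, 0.59]]
[[-0.0, -0.01, 0.0], [0.29, -0.11, 0.59]]
[[-0.0, -0.01, 0.0], [0.34, -0.13, 0.55]]
[[-0.0, -0.01, 0.0], [0.39, -0.15, 0.52]]
[[-0.0, -0.01, 0.0], [0.43, -0.17, 0.48]]
[[-0.0, -0.01, 0.0], [0.47, -0.18, 0.43]]
[[-0.0, -0.01, 0.0], [0.51, -0.2, 0.38]]
[[-0.0, -0.01, 0.0], [0.54, -0.21, 0.33]]
```

carry_out([
  [[0,-0.01,0],[0.3,-0.12,0.59],0.1],
  [[0,-0.01,0],[0.32,-0.12,0.59],0.1],
  [[0,-0.01,0],[0.36,-0.14,0.55],0.1],
  [[0,-0.01,0],[0.4,-0.15,0.52],0.1],
  [[0,0,0],[0.43,-0.17,0.48],0.1],
  [[0,0,0],[0.47,-0.18,0.43],0.1],
])

```text
t: 18.5
tool_pos: [0.4889, -0.1674, 0.3993]
tool_rot: [-1.254, 0.982, 0.467]
contact_force: [-22.4, 6.5, 14.0]
opening: 0.0194
```

```bash
python3 arc.py 0.02 3
```

```text
t 18.50 q 0.426 r 138.5 y -82.9 F [-22.4   6.5  14. ] tq [ 0.95  2.85 -0.17] op 0.0194
[[-0.1, -0.28, -0.01], [0.58, -0.18, 0.73]]
[[-0.1, -0.28, -0.01], [0.7, -0.27, 0.58]]
[[-0.1, -0.28, -0.01], [0.76, -0.3, 0.47]]
```

```bash
sed -i 's/\.026-\.14\*np\.cos(ph)/.026-RR*np.cos(ph)/; s/\.182+\.14\*np\.sin(ph)/.182+RR*np.sin(ph)/; s/^import sys/import sys\nRR=.1415/' arc.py; python3 arc.py 0.1 4
```

```text
t 18.50 q 0.426 r 138.5 y -82.9 F [-22.4   6.5  14. ] tq [ 0.95  2.85 -0.17] op 0.0194
[[-0.07, -0.21, -0.01], [0.27, -0.06, 0.52]]
[[-0.07, -0.21, -0.01], [0.4, -0.15, 0.39]]
[[-0.07, -0.21, -0.01], [0.42, -0.16, 0.35]]
[[-0.07, -0.21, -0.01], [0.45, -0.17, 0.31]]
```

carry_out([
  [[-0.07,-0.21,-0.01],[0.24,-0.09,0.55],0.1],
  [[-0.07,-0.21,-0.01],[0.38,-0.15,0.42],0.1],
  [[-0.05,-0.1,0],[0.42,-0.16,0.36],0.1],
])

```text
t: 18.8
tool_pos: [0.5073, -0.1745, 0.4187]
tool_rot: [-1.265, 0.962, 0.443]
contact_force: [-10.0, 3.3, 2.7]
opening: 0.0193
```

```bash
python3 arc.py 0.03 3
```

```text
t 18.80 q 0.192 r 138.7 y -82.8 F [-10.    3.3   2.7] tq [0.75 1.72 0.04] op 0.0193
[[-0.07, -0.19, -0.01], [0.23, -0.05, 0.33]]
[[-0.07, -0.19, -0.01], [0.3, -0.12, 0.2]]
[[-0.07, -0.19, -0.01], [0.31, -0.12, 0.18]]
```

carry_out([
  [[-0.05,-0.1,0],[0.23,-0.09,0.3],0.1],
  [[0,0,0],[0.28,-0.1,0.2],0.1],
  [[0,0,0],[0.1,-0.04,0.07],0.1],
  [[0,0,0],[0,0,0],0.1],
])

```text
t: 19.2
tool_pos: [0.5184, -0.1787, 0.4268]
tool_rot: [-1.263, 0.967, 0.449]
contact_force: [-2.3, 0.9, -1.5]
opening: 0.0194
```

```bash
python3 arc.py 0.4 4
```

```text
t 19.20 q 0.097 r 138.9 y -82.7 F [-2.3  0.9 -1.5] tq [ 0.4   1.05 -0.09] op 0.0194
[[-0.06, -0.16, -0.01], [-0.47, 0.22, -0.18]]
[[-0.06, -0.16, -0.01], [-0.4, 0.15, -0.32]]
[[-0.06, -0.16, -0.01], [-0.37, 0.15, -0.35]]
[[-0.06, -0.16, -0.01], [-0.35, 0.14, -0.38]]
```

carry_out([
  [[0,0,0],[-0.4,0.15,-0.2],0.1],
  [[0,0,0],[-0.5,0.19,-0.37],0.1],
  [[0,0,0],[-0.46,0.18,-0.43],0.1],
  [[0,0,0],[-0.42,0.16,-0.5],0.1],
  [[0,0,0],[-0.36,0.14,-0.54],0.1],
])

```text
t: 19.7
tool_pos: [0.4813, -0.1642, 0.3956]
tool_rot: [-1.284, 0.93, 0.402]
contact_force: [4.4, -0.4, 7.2]
opening: 0.019
```

```bash
python3 arc.py 0.95 5
```

```text
t 19.70 q 0.398 r 139.7 y -82.8 F [ 4.4 -0.4  7.2] tq [-0.34 -1.42  0.32] op 0.019
[[-0.01, -0.02, 0.0], [-0.5, 0.24, -0.55]]
[[-0.01, -0.02, 0.0], [-0.39, 0.15, -0.66]]
[[-0.01, -0.02, 0.0], [-0.32, 0.13, -0.7]]
[[-0.01, -0.02, 0.0], [-0.25, 0.1, -0.73]]
[[-0.01, -0.02, 0.0], [-0.17, 0.07, -0.76]]
```

carry_out([
  [[0,0,0],[-0.44,0.17,-0.55],0.1],
  [[0,0,0],[-0.39,0.15,-0.66],0.1],
  [[0,0,0],[-0.32,0.12,-0.7],0.1],
  [[0,0,0],[-0.25,0.1,-0.73],0.1],
  [[0,0,0],[-0.17,0.07,-0.76],0.1],
])

```text
t: 20.2
tool_pos: [0.4564, -0.1542, 0.361]
tool_rot: [-1.322, 0.878, 0.338]
contact_force: [-59.3, 22.7, 42.5]
opening: 0.0196
```

```bash
python3 arc.py 1.3 4
```

```text
t 20.20 q 0.624 r 138.5 y -83.1 F [-59.3  22.7  42.5] tq [1.5  2.37 0.81] op 0.0196
[[0.08, 0.16, 0.0], [-0.56, 0.28, -1.01]]
[[0.08, 0.16, 0.0], [-0.28, 0.11, -1.15]]
[[0.08, 0.16, 0.0], [-0.1, 0.04, -1.19]]
[[0.08, 0.16, 0.0], [0.09, -0.04, -1.19]]
```

```bash
python3 - <<'E'
from h import *
o=get_obs(); print(o['q'].round(3),o['effort'].round(1))
im,d=get_image('wrist'); cv2.imwrite('pics/w15.png',im); s,_=get_image('scene'); cv2.imwrite('pics/s15.png',cv2.resize(s[120:260,130:330],None,fx=4,fy=4,interpolation=cv2.INTER_CUBIC))
print(get_obs()['contact_force'])
E
python3 arc.py
```

```text
[-0.5   -0.457  2.174  0.139  0.665 -1.777] [ -0.2  10.2 -26.9   0.7  -6.    0.1]
[-44.60960405  14.30469918  30.46267275]
t 20.30 q 0.637 r 138.3 y -83.0 F [-44.6  14.3  30.5] tq [0.85 1.49 0.46] op 0.019
```

View pics/w15.png

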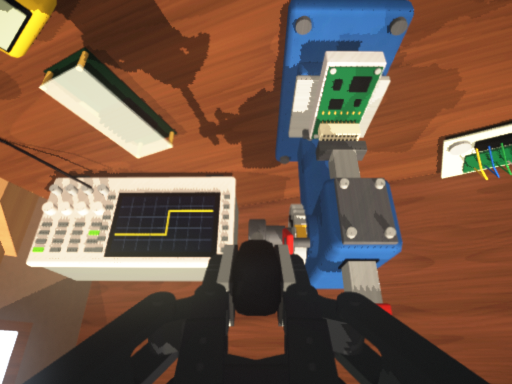

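View pics/s15.png

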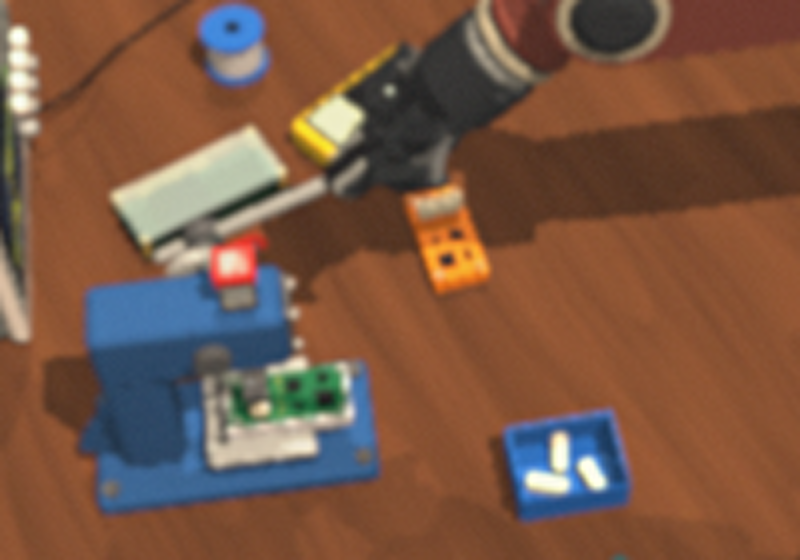

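```bash
cat > ram.py <<'E'
from h import *
def ram(n='wrist',tag=None):
    c=cal(n); im,d=get_image(n)
    if tag: cv2.imwrite(f'pics/{tag}.png',im)
    P,uv=cloud(c,d); x,y,a=PRESS; Rm=np.array([[np.cos(a),np.sin(a)],[-np.sin(a),np.cos(a)]]); L=np.c_[(P[:,:2]-[x,y])@Rm.T,P[:,2]]*1000
    # foot front face / top
    m=(np.abs(L[:,0]+9)<4)&(np.abs(L[:,1])<26)&(L[:,2]>84)&(L[:,2]<140)
    print('foot front pts',m.sum(),'z',np.percentile(L[m][:,2],[1,10,50,90,99]).round(1) if m.sum()>5 else '')
    m=(np.abs(L[:,0])<25)&(np.abs(L[:,1])<25)&(L[:,2]>217)&(L[:,2]<320); print('ram top pts',m.sum(),np.percentile(L[m][:,2],[50,90,98]).round(1) if m.sum()>5 else '')
if __name__=='__main__':
    ram('wrist'); ram('scene')
E
python3 ram.py; python3 arc.py 0.8 3
```

```text
foot front pts 1165 z [ 87.  100.3 114.3 135.3 139.7]
ram top pts 1227 [230.2 242.6 250.9]
foot front pts 13 z [ 87.3 101.3 111.6 123.7 128.4]
ram top pts 177 [255.  259.6 261.4]
t 20.40 q 0.637 r 138.3 y -83.0 F [-45.5  14.3  30.9] tq [0.82 1.47 0.43] op 0.0196
[[0.1, 0.2, 0.0], [-0.28, 0.16, -0.27]]
[[0.1, 0.2, 0.0], [-0.14, 0.06, -0.35]]
[[0.1, 0.2, 0.0], [-0.13, 0.05, -0.36]]
```

Run:
```python
from h import *
c=cal('scene')
x,y,a=PRESS; Rm=np.array([[np.cos(a),np.sin(a)],[-np.sin(a),np.cos(a)]])
for t in ['scene0','s8','s11']:
    P,uv=cloud(c,np.load(t+'.npy')); L=np.c_[(P[:,:2]-[x,y])@Rm.T,P[:,2]]*1000
    m=(np.abs(L[:,0])<25)&(np.abs(L[:,1])<25)&(L[:,2]>217)&(L[:,2]<320); print(t,m.sum(),np.percentile(L[m][:,2],[50,90,98]).round(1))
```

```text
scene0 202 [269.7 276.  277.7]
s8 205 [268.8 275.9 277.2]
s11 208 [268.4 275.6 278.1]
```

carry_out([
  [[0.1,0.2,0],[-0.25,0.1,0.05],0.1],
  [[0.1,0.2,0],[-0.15,0.06,-0.2],0.1],
], squeeze=45)

```text
t: 20.6
tool_pos: [0.4514, -0.1522, 0.3611]
tool_rot: [-1.309, 0.887, 0.347]
contact_force: [40.0, -15.3, -14.6]
opening: 0.0192
```

```bash
python3 arc.py 0.8 3
```

```text
t 20.60 q 0.657 r 144.1 y -82.7 F [ 40.  -15.3 -14.6] tq [-1.07 -3.17  0.46] op 0.0192
[[0.07, 0.17, 0.01], [-0.02, 0.04, -0.36]]
[[0.07, 0.17, 0.01], [-0.12, 0.05, -0.31]]
[[0.07, 0.17, 0.01], [-0.11, 0.04, -0.31]]
```

```bash
sed -i 's/^RR=.*/RR=.141/' arc.py; python3 arc.py 0.9 4
```

```text
t 20.60 q 0.657 r 144.1 y -82.7 F [ 40.  -15.3 -14.6] tq [-1.07 -3.17  0.46] op 0.0192
[[0.05, 0.13, 0.01], [-0.03, 0.05, -0.46]]
[[0.05, 0.13, 0.01], [-0.15, 0.06, -0.4]]
[[0.05, 0.13, 0.01], [-0.13, 0.05, -0.41]]
[[0.05, 0.13, 0.01], [-0.1, 0.04, -0.41]]
```

carry_out([
  [[0.05,0.13,0],[-0.03,0.01,-0.46],0.1],
  [[0.05,0.13,0],[-0.18,0.07,-0.4],0.1],
  [[0.05,0.13,0],[-0.16,0.06,-0.41],0.1],
])

```text
t: 20.9
tool_pos: [0.4491, -0.1511, 0.3535]
tool_rot: [-1.312, 0.886, 0.343]
contact_force: [9.2, -1.6, 3.4]
opening: 0.0191
```

```bash
python3 arc.py 1.1 4
```

```text
t 20.90 q 0.709 r 142.9 y -82.9 F [ 9.2 -1.6  3.4] tq [-0.13 -1.35  0.6 ] op 0.0191
[[0.06, 0.14, 0.01], [-0.14, 0.1, -0.68]]
[[0.06, 0.14, 0.01], [-0.18, 0.07, -0.66]]
[[0.06, 0.14, 0.01], [-0.12, 0.04, -0.68]]
[[0.06, 0.14, 0.01], [-0.05, 0.02, -0.69]]
```

carry_out([
  [[0.06,0.14,0],[-0.2,0.08,-0.65],0.1],
  [[0.06,0.14,0],[-0.2,0.08,-0.66],0.1],
  [[0.06,0.14,0],[-0.16,0.06,-0.68],0.1],
  [[0.06,0.14,0],[-0.12,0.05,-0.69],0.1],
])

```text
t: 21.3
tool_pos: [0.4416, -0.148, 0.324]
tool_rot: [-1.313, 0.89, 0.346]
contact_force: [-15.1, 3.3, 11.8]
opening: 0.0192
```

```bash
python3 arc.py 1.3 4
```

```text
t 21.30 q 0.928 r 141.7 y -82.9 F [-15.1   3.3  11.8] tq [ 0.2  -0.07  0.39] op 0.0192
[[0.06, 0.13, 0.01], [-0.05, 0.07, -0.65]]
[[0.06, 0.13, 0.01], [-0.04, 0.02, -0.65]]
[[0.06, 0.13, 0.01], [0.02, -0.01, -0.66]]
[[0.06, 0.13, 0.01], [0.07, -0.03, -0.65]]
```

carry_out([
  [[0.06,0.13,0],[-0.16,0.06,-0.62],0.1],
  [[0.06,0.13,0],[-0.08,0.03,-0.65],0.1],
  [[0.06,0.13,0],[-0.03,0.01,-0.65],0.1],
  [[0.03,0.06,0],[0,0,-0.65],0.1],
])

```text
t: 21.7
tool_pos: [0.4406, -0.1475, 0.2882]
tool_rot: [-1.31, 0.896, 0.354]
contact_force: [-14.0, 3.4, 7.0]
opening: 0.0188
```

```bash
python3 arc.py 1.3 3; python3 ram.py
```

```text
t 21.70 q 1.189 r 141.1 y -82.9 F [-14.    3.4   7. ] tq [0.32 0.51 0.42] op 0.0188
[[0.07, 0.14, 0.01], [0.04, 0.03, -0.26]]
[[0.07, 0.14, 0.01], [0.03, -0.01, -0.26]]
[[0.07, 0.14, 0.01], [0.04, -0.01, -0.26]]
foot front pts 1709 z [ 87.3  91.7 110.9 134.5 139.6]
ram top pts 70 [221.4 223.2 223.9]
foot front pts 15 z [ 88.5  92.7 102.8 122.5 124.9]
ram top pts 160 [246.8 250.6 252.4]
```

carry_out([
  [[0.06,0.13,0],[-0.04,0.02,-0.45],0.1],
  [[0.03,0.06,0],[0.02,-0.01,-0.4],0.1],
  [[0,0,0],[0,0,0],0.1],
])

```text
t: 22.1
tool_pos: [0.4424, -0.1482, 0.2766]
tool_rot: [-1.308, 0.901, 0.359]
contact_force: [-11.5, 0.9, 2.2]
opening: 0.0195
```

```bash
sed -i 's/^RR=.*/RR=.1418/' arc.py; python3 arc.py 0.6 7
```

```text
t 22.10 q 1.277 r 141.1 y -82.8 F [-11.5   0.9   2.2] tq [0.43 1.17 0.25] op 0.0195
[[0.03, 0.05, 0.0], [-0.08, 0.07, 0.68]]
[[0.03, 0.05, 0.0], [0.0, -0.0, 0.68]]
[[0.03, 0.05, 0.0], [0.06, -0.02, 0.68]]
[[0.03, 0.05, 0.0], [0.12, -0.05, 0.67]]
[[0.03, 0.05, 0.0], [0.18, -0.07, 0.66]]
[[0.03, 0.05, 0.0], [0.24, -0.09, 0.63]]
[[0.03, 0.05, 0.0], [0.3, -0.12, 0.61]]
```

carry_out([
  [[0.03,0.05,0],[-0.12,0.05,0.6],0.1],
  [[0.03,0.05,0],[0,0,0.68],0.1],
  [[0.03,0.05,0],[0.04,-0.02,0.68],0.1],
  [[0.03,0.05,0],[0.08,-0.03,0.67],0.1],
  [[0.03,0.05,0],[0.13,-0.05,0.66],0.1],
])

```text
t: 22.6
tool_pos: [0.4473, -0.1504, 0.3441]
tool_rot: [-1.296, 0.91, 0.37]
contact_force: [25.0, -9.4, -16.8]
opening: 0.019
```

```bash
python3 arc.py 0.4 5
```

```text
t 22.60 q 0.809 r 143.7 y -82.8 F [ 25.   -9.4 -16.8] tq [-0.08 -0.34  0.37] op 0.019
[[0.02, 0.04, 0.01], [0.29, -0.07, 0.51]]
[[0.02, 0.04, 0.01], [0.23, -0.09, 0.52]]
[[0.02, 0.04, 0.01], [0.27, -0.11, 0.5]]
[[0.02, 0.04, 0.01], [0.31, -0.12, 0.47]]
[[0.02, 0.04, 0.01], [0.35, -0.13, 0.45]]
```

carry_out([
  [[0.02,0.04,0],[0.3,-0.11,0.5],0.1],
  [[0.02,0.04,0],[0.24,-0.09,0.52],0.1],
  [[0.02,0.04,0],[0.27,-0.1,0.5],0.1],
  [[0.02,0.04,0],[0.3,-0.11,0.47],0.1],
  [[0.02,0.04,0],[0.32,-0.12,0.45],0.1],
])

```text
t: 23.1
tool_pos: [0.4703, -0.1595, 0.3823]
tool_rot: [-1.269, 0.959, 0.43]
contact_force: [-16.7, 3.5, 1.7]
opening: 0.0192
```

```bash
python3 arc.py 0.8 4
```

```text
t 23.10 q 0.566 r 142.6 y -82.9 F [-16.7   3.5   1.7] tq [0.72 2.38 0.02] op 0.0192
[[-0.04, -0.12, 0.01], [-0.15, 0.11, -0.38]]
[[-0.04, -0.12, 0.01], [-0.18, 0.07, -0.37]]
[[-0.04, -0.12, 0.01], [-0.16, 0.06, -0.38]]
[[-0.04, -0.12, 0.01], [-0.14, 0.05, -0.39]]
```

carry_out([
  [[-0.04,-0.1,0],[0.28,-0.11,0.5],0.1],
  [[-0.04,-0.1,0],[0.34,-0.13,0.46],0.1],
  [[-0.04,-0.1,0],[0.38,-0.15,0.42],0.1],
  [[0,0,0],[0,0,0],0.1],
])

```text
t: 23.5
tool_pos: [0.489, -0.1668, 0.4067]
tool_rot: [-1.275, 0.949, 0.421]
contact_force: [2.2, -1.5, -2.3]
opening: 0.0192
```

```bash
python3 arc.py 0.8 5
python3 - <<'E'
from lev import *
im,d=get_image('scene'); lev('scene',d,im); im,d=get_image('top'); lev('top',d,im)
E
python3 ram.py
```

```text
t 23.50 q 0.329 r 142.1 y -82.8 F [ 2.2 -1.5 -2.3] tq [0.25 0.34 0.14] op 0.0192
[[-0.02, -0.07, 0.0], [-0.4, 0.2, -0.49]]
[[-0.02, -0.07, 0.0], [-0.38, 0.15, -0.53]]
[[-0.02, -0.07, 0.0], [-0.34, 0.13, -0.56]]
[[-0.02, -0.07, 0.0], [-0.28, 0.11, -0.59]]
[[-0.02, -0.07, 0.0], [-0.23, 0.09, -0.62]]
scene grip pts 55 q [0.25  0.263 0.274 0.287 0.378] r [116. 147. 168.] y [-95.9 -85.9 -73.5]
  rod 71 [0.236 0.321 0.391]
top grip pts 105 q [0.254 0.277 0.29  0.308 0.347] r [119. 152. 169.] y [-95.  -84.5 -71.1]
  rod 44 [0.262 0.316 0.343]
foot front pts 905 z [ 88.2  91.2 106.5 127.1 131.9]
ram top pts 2060 [241.1 248.8 249.1]
foot front pts 15 z [ 85.4  93.8 104.5 123.4 126.7]
ram top pts 151 [246.1 250.2 251.4]
```

carry_out([
  [[0,0,0],[-0.4,0.15,-0.47],0.1],
  [[0,0,0],[-0.4,0.15,-0.53],0.1],
  [[0,0,0],[-0.36,0.14,-0.56],0.1],
  [[0,0,0],[-0.31,0.12,-0.59],0.1],
])

```text
t: 24.1
tool_pos: [0.4658, -0.1575, 0.3809]
tool_rot: [-1.301, 0.905, 0.366]
contact_force: [7.2, -1.1, 10.6]
opening: 0.0192
```

```bash
python3 arc.py 1.1 5
```

```text
t 24.10 q 0.509 r 142.4 y -82.8 F [ 7.2 -1.1 10.6] tq [-0.21 -2.07  0.8 ] op 0.0192
[[0.03, 0.06, 0.01], [-0.38, 0.19, -0.73]]
[[0.03, 0.06, 0.01], [-0.34, 0.13, -0.75]]
[[0.03, 0.06, 0.01], [-0.25, 0.1, -0.79]]
[[0.03, 0.06, 0.01], [-0.16, 0.06, -0.82]]
[[0.03, 0.06, 0.01], [-0.07, 0.03, -0.83]]
```

carry_out([
  [[0.03,0.06,0],[-0.36,0.14,-0.7],0.1],
  [[0.03,0.06,0],[-0.35,0.13,-0.75],0.1],
  [[0.03,0.06,0],[-0.32,0.12,-0.76],0.1],
  [[0.03,0.06,0],[-0.29,0.11,-0.78],0.1],
])

```text
t: 24.5
tool_pos: [0.4485, -0.1506, 0.3554]
tool_rot: [-1.328, 0.86, 0.311]
contact_force: [-14.3, 6.9, 23.4]
opening: 0.0192
```

```bash
python3 arc.py 1.2 5
```

```text
t 24.50 q 0.658 r 142.2 y -82.9 F [-14.3   6.9  23.4] tq [ 0.08 -1.47  0.91] op 0.0192
[[0.08, 0.18, 0.01], [-0.26, 0.15, -0.71]]
[[0.08, 0.18, 0.01], [-0.22, 0.09, -0.73]]
[[0.08, 0.18, 0.01], [-0.15, 0.06, -0.75]]
[[0.08, 0.18, 0.01], [-0.07, 0.03, -0.76]]
[[0.08, 0.18, 0.01], [0.01, -0.0, -0.77]]
```

carry_out([
  [[0.08,0.2,0],[-0.3,0.11,-0.71],0.1],
  [[0.08,0.2,0],[-0.28,0.11,-0.73],0.1],
  [[0.08,0.2,0],[-0.24,0.09,-0.75],0.1],
  [[0.08,0.2,0],[-0.2,0.08,-0.76],0.1],
])

```text
t: 24.9
tool_pos: [0.4387, -0.1462, 0.3313]
tool_rot: [-1.332, 0.856, 0.301]
contact_force: [-18.4, 7.8, 24.3]
opening: 0.0192
```

```bash
python3 arc.py 1.2 4; python3 ram.py
```

```text
t 24.90 q 0.834 r 142.6 y -82.9 F [-18.4   7.8  24.3] tq [ 0.11 -1.07  1.01] op 0.0192
[[0.11, 0.25, 0.02], [-0.1, 0.09, -0.64]]
[[0.11, 0.25, 0.02], [-0.1, 0.04, -0.64]]
[[0.11, 0.25, 0.02], [-0.04, 0.02, -0.65]]
[[0.11, 0.25, 0.02], [0.01, -0.0, -0.65]]
foot front pts 1477 z [ 84.5  87.8 109.  134.2 139.4]
ram top pts 97 [219.  222.8 224.2]
foot front pts 17 z [ 89.8  92.   97.3 126.  131.1]
ram top pts 145 [241.7 245.4 246.9]
```

carry_out([
  [[0.11,0.25,0],[-0.2,0.08,-0.7],0.1],
  [[0.11,0.25,0],[-0.18,0.07,-0.75],0.1],
  [[0.11,0.25,0],[-0.14,0.05,-0.8],0.1],
  [[0.11,0.25,0],[-0.1,0.04,-0.8],0.1],
])

```text
t: 25.4
tool_pos: [0.4368, -0.1453, 0.3074]
tool_rot: [-1.325, 0.874, 0.32]
contact_force: [-8.6, 4.4, 10.9]
opening: 0.0193
```

```bash
python3 arc.py 1.3 4; python3 ram.py
```

```text
t 25.40 q 1.024 r 141.7 y -83.0 F [-8.6  4.4 10.9] tq [ 0.3  -0.68  0.91] op 0.0193
[[0.1, 0.19, 0.02], [-0.02, 0.06, -0.49]]
[[0.1, 0.19, 0.02], [-0.0, 0.0, -0.49]]
[[0.1, 0.19, 0.02], [0.03, -0.01, -0.49]]
[[0.1, 0.19, 0.02], [0.06, -0.02, -0.48]]
foot front pts 1608 z [ 84.5  87.8 108.9 133.9 139.2]
ram top pts 96 [227.7 242.2 243.3]
foot front pts 18 z [ 88.2  90.6  96.4 122.3 126.2]
ram top pts 147 [241.8 244.8 246.8]
```

Run:
```python
from lev import *
w,_=get_image('wrist'); cv2.imwrite('pics/w16.png',w); im,d=get_image('scene'); lev('scene',d,im); cv2.imwrite('pics/s16.png',cv2.resize(im[120:260,130:330],None,fx=4,fy=4,interpolation=cv2.INTER_CUBIC)); im,d=get_image('top'); lev('top',d,im)
```

```text
scene grip pts 92 q [0.856 0.916 0.931 0.945 1.016] r [116. 138. 169.] y [-95.7 -81.3 -68.8]
  rod 80 [0.895 0.972 1.046]
top grip pts 140 q [0.886 0.929 0.944 0.965 1.02 ] r [118. 146. 167.] y [-94.7 -84.1 -70.9]
  rod 76 [0.898 0.964 1.014]
```

View pics/w16.png

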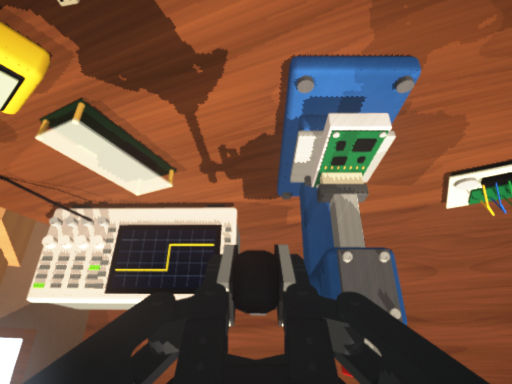

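View pics/s16.png

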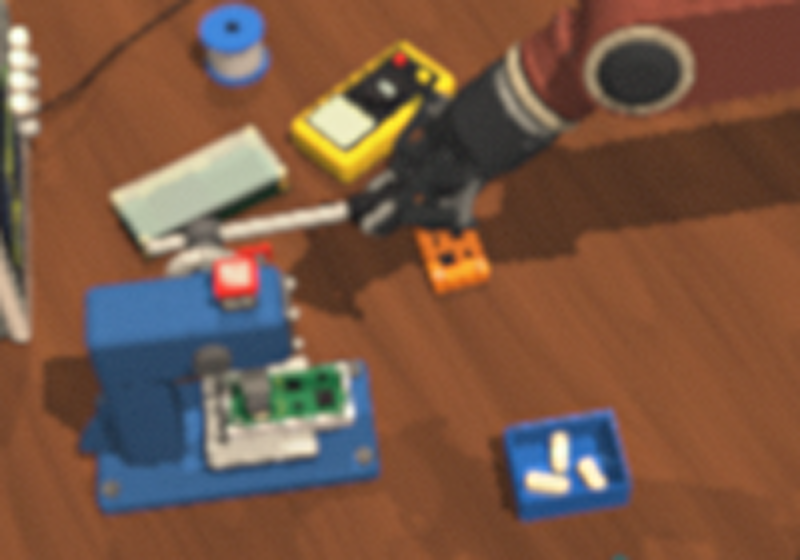

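```bash
cat > ram2.py <<'E'
from h import *
def ramtop(n='scene',dep=None,im=None,v=True):
    c=cal(n)
    if dep is None: im,dep=get_image(n)
    P,uv=cloud(c,dep); x,y,a=PRESS; Rm=np.array([[np.cos(a),np.sin(a)],[-np.sin(a),np.cos(a)]]); L=np.c_[(P[:,:2]-[x,y])@Rm.T,P[:,2]]*1000
    hsv=cv2.cvtColor(im,cv2.COLOR_BGR2HSV)[uv[:,1],uv[:,0]].astype(int)
    m=(np.abs(L[:,0])<9)&(np.abs(L[:,1])<9)&(L[:,2]>205)&(L[:,2]<320); print(n,'cap centre z: n',m.sum(),np.percentile(L[m][:,2],[10,50,90]).round(1) if m.sum() else '')
if __name__=='__main__':
    for n in ('scene','top'): ramtop(n)
    ramtop('top',np.load('t11.npy'),cv2.imread('pics/t11.png')); ramtop('scene',np.load('s11.npy'),cv2.imread('pics/s11.png'))
    print(get_obs()['t'])
E
python3 ram2.py; python3 arc.py
```

```text
scene cap centre z: n 39 [225.6 243.3 245.1]
top cap centre z: n 39 [240.5 242.6 245.7]
top cap centre z: n 39 [270.6 274.  276.8]
scene cap centre z: n 62 [223.7 257.7 276.6]
25.75
t 25.75 q 1.040 r 141.8 y -82.9 F [-1.7  0.7  8.6] tq [ 0.03 -1.15  0.86] op 0.0191
```

carry_out([
  [[0.1,0.19,0],[-0.06,0.02,-0.5],0.1],
  [[0.1,0.19,0],[-0.04,0.01,-0.6],0.1],
  [[0.05,0.1,0],[0,0,-0.6],0.1],
  [[0,0,0],[0,0,0],0.1],
])

```text
t: 26.15
tool_pos: [0.4386, -0.1462, 0.2857]
tool_rot: [-1.316, 0.887, 0.337]
contact_force: [-4.6, -1.0, -2.2]
opening: 0.0196
```

```bash
python3 arc.py 1.32 3; python3 ram2.py | head -2
```

```text
t 26.15 q 1.194 r 141.4 y -82.9 F [-4.6 -1.  -2.2] tq [0.46 0.96 0.55] op 0.0196
[[0.1, 0.19, 0.02], [0.02, 0.04, -0.3]]
[[0.1, 0.19, 0.02], [0.03, -0.01, -0.3]]
[[0.1, 0.19, 0.02], [0.05, -0.02, -0.29]]
scene cap centre z: n 46 [217.1 242.2 244.8]
top cap centre z: n 43 [239.6 242.8 245.9]
```

Run:
```python
from lev import *
import pickle
w,wd=get_image('wrist'); cv2.imwrite('pics/w17.png',w);np.save('w17.npy',wd);pickle.dump((cal('wrist'),get_obs()),open('w17.pkl','wb')); im,d=get_image('top'); lev('top',d,im);np.save('t17.npy',d); cv2.imwrite('pics/t17.png',im)
im,d=get_image('scene'); lev('scene',d,im);np.save('s17.npy',d); cv2.imwrite('pics/s17.png',im)
from chk import chk
L,hsv,uv=chk('w17')
cv2.imwrite('pics/w17c.png',cv2.resize(w[90:260,260:420],None,fx=4,fy=3.5,interpolation=cv2.INTER_CUBIC))
# foot region: front face
m=(np.abs(L[:,1])<24)&(L[:,0]>-14)&(L[:,0]<10)&(L[:,2]>70)&(L[:,2]<125)
for x0 in range(-14,10,2):
    k=m&(np.abs(L[:,0]-x0-1)<1); 
    if k.sum()>5: print(x0,k.sum(),np.percentile(L[k][:,2],[2,25,50,75,98]).round(1))
```

```text
top grip pts 138 q [0.997 1.069 1.09  1.108 1.143] r [118. 146. 168.] y [-94.9 -84.  -69.9]
  rod 80 [1.033 1.113 1.182]
scene grip pts 93 q [0.93  1.053 1.079 1.1   1.209] r [116. 137. 170.] y [-95.5 -80.3 -68.9]
  rod 78 [1.051 1.115 1.174]
foot front x,slope [-8.75697e+01 -4.80000e-03] y range [-54.4  51.3] z 22.5
board plane slopes deg [0.19 0.07] z@median [-38.2  -1.6  68.5]
board y range [-22.3  22.2] x [-67.7  10. ]
conn 9 x [-5.1 -4.6] y [-13.   16.5] z [81.7 81.8] rect ((-4.716858386993408, 1.9374217987060547), (30.296966552734375, 0.5463513135910034), 89.44837951660156)
origin by tool [-76.35770629 -83.38500749 154.02773869]
anvil 1557 [[-70.8, -45.4, 46.7], [42.7, 43.4, 53.8]]
-12 85 [ 98.6 108.1 112.8 120.3 124.8]
-10 696 [ 92.8 101.7 109.7 117.5 124.3]
-8 525 [ 83.6  86.6  89.7  92.5 116.2]
-6 384 [ 70.6  74.2  78.4  81.7 109.9]
-4 218 [ 70.5  73.5  76.8  81.1 117.7]
-2 49 [ 75.4  93.6  94.5 107.4 121.8]
0 44 [ 71.2  93.9  94.7 110.8 124.1]
2 40 [ 74.5  93.9  94.6 107.5 124.4]
4 36 [ 77.   93.8  94.6 107.6 119.8]
6 42 [ 71.7  93.7  94.6 105.8 123.9]
8 28 [ 84.4  93.5  94.6 109.9 121.4]
```

View pics/w17c.png

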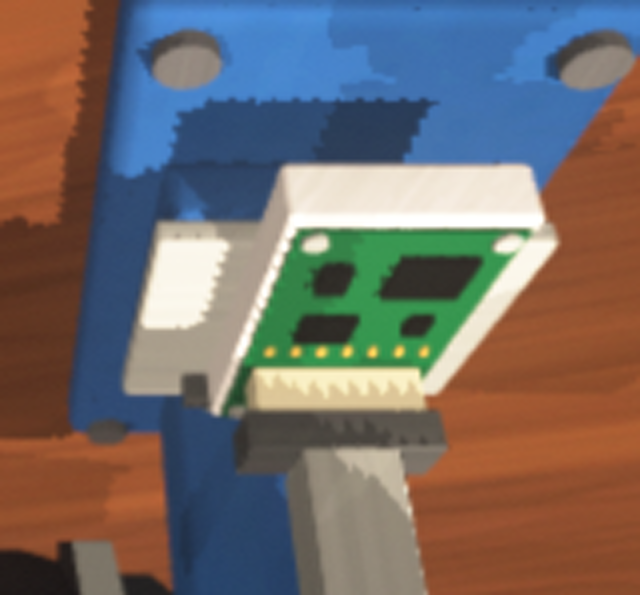

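carry_out([
  [[0.06,0.12,0],[0,0,-0.4],0.1],
  [[0.06,0.12,0],[0.02,-0.01,-0.4],0.1],
  [[0,0,0],[0.02,-0.01,-0.3],0.1],
])

```text
t: 26.7
tool_pos: [0.4416, -0.1475, 0.2698]
tool_rot: [-1.31, 0.895, 0.346]
contact_force: [-22.3, 6.3, 9.7]
opening: 0.0192
```

```bash
python3 arc.py 1.34 2; python3 ram2.py | head -2
python3 - <<'E'
from lev import *
import pickle
w,wd=get_image('wrist'); cv2.imwrite('pics/w18.png',w);np.save('w18.npy',wd);pickle.dump((cal('wrist'),get_obs()),open('w18.pkl','wb'))
from chk import chk
L,hsv,uv=chk('w18')
m=(np.abs(L[:,1])<24)&(L[:,0]>-4)&(L[:,0]<9)&(L[:,2]>90)&(L[:,2]<100); print('foot top',m.sum(),np.median(L[m][:,2]))
E
python3 arc.py
```

```text
t 26.70 q 1.315 r 141.5 y -82.9 F [-22.3   6.3   9.7] tq [0.46 0.75 0.44] op 0.0192
[[0.12, 0.24, 0.04], [0.02, 0.04, -0.09]]
[[0.12, 0.24, 0.04], [0.02, -0.01, -0.09]]
scene cap centre z: n 40 [225.  243.9 245.7]
top cap centre z: n 37 [240.1 243.5 245.9]
foot front x,slope [-8.7725e+01 -3.4000e-03] y range [-54.4  51.3] z 22.7
board plane slopes deg [0.12 0.02] z@median [-40.6  -0.9  68.6]
board y range [-22.5  22.4] x [-68.1   2.5]
conn 11 x [-8.6 -6.5] y [ 8.6 18.4] z [82.4 82.9] rect ((-7.684516906738281, 13.48569107055664), (10.054854393005371, 1.5594044923782349), 83.6871566772461)
origin by tool [-74.52815347 -83.30612401 136.21038297]
anvil 1472 [[-70.7, -45.5, 46.5], [44.2, 43.2, 53.8]]
foot top 135 93.88892637714149
t 26.85 q 1.317 r 141.5 y -82.9 F [-6.8  2.9  4.6] tq [0.31 0.37 0.7 ] op 0.019
```

carry_out([
  [[0.03,0.05,0],[-0.14,0.05,0.5],0.1],
  [[0.03,0.05,0],[-0.02,0.01,0.65],0.1],
  [[0.03,0.05,0],[0.04,-0.02,0.66],0.1],
  [[0.03,0.05,0],[0.08,-0.03,0.66],0.1],
  [[0.03,0.05,0],[0.13,-0.05,0.65],0.1],
  [[0,0,0],[0.18,-0.07,0.62],0.1],
  [[0,0,0],[0,0,0],0.1],
])

```text
t: 27.55
tool_pos: [0.448, -0.1504, 0.3424]
tool_rot: [-1.294, 0.913, 0.369]
contact_force: [-7.6, 1.3, 4.4]
opening: 0.0193
```

```bash
cat > foot.py <<'E'
from lev import *
import pickle,sys
from chk import chk
w,wd=get_image('wrist'); t=sys.argv[1]; cv2.imwrite(f'pics/{t}.png',w);np.save(f'{t}.npy',wd);pickle.dump((cal('wrist'),get_obs()),open(f'{t}.pkl','wb'))
L,hsv,uv=chk(t)
m=(np.abs(L[:,1])<24)&(L[:,0]>-4)&(L[:,0]<9)&(L[:,2]>90)&(L[:,2]<100); print('foot top',m.sum(),np.median(L[m][:,2]))
im,d=get_image('top'); from ram2 import ramtop; ramtop('top',d,im); lev('top',d,im)
E
python3 arc.py 1.2 5; python3 foot.py w19
```

```text
t 27.55 q 0.821 r 142.6 y -82.9 F [-7.6  1.3  4.4] tq [0.3  0.15 0.62] op 0.0193
[[0.02, 0.04, 0.02], [-0.09, 0.08, -0.53]]
[[0.02, 0.04, 0.02], [-0.1, 0.04, -0.53]]
[[0.02, 0.04, 0.02], [-0.06, 0.02, -0.53]]
[[0.02, 0.04, 0.02], [-0.02, 0.01, -0.54]]
[[0.02, 0.04, 0.02], [0.01, -0.01, -0.54]]
foot front x,slope [-8.73957e+01 -1.70000e-03] y range [-54.3  51.8] z 22.3
board plane slopes deg [ 0.34 -0.02] z@median [-37.9  -1.3  68.4]
board y range [-21.9  22.6] x [-67.7   9.7]
conn 19 x [-7.3 -5.6] y [-18.3  22.3] z [82.9 83.5] rect ((-6.705152988433838, 1.9368534088134766), (1.6224336624145508, 40.99477005004883), 1.101861596107483)
origin by tool [-71.56059608 -83.29749397 204.79756331]
anvil 1713 [[-70.6, -45.4, 46.6], [44.3, 43.5, 53.7]]
foot top 166 94.45885192273352
top cap centre z: n 38 [240.  243.  246.8]
top grip pts 140 q [0.696 0.722 0.739 0.753 0.822] r [118. 149. 168.] y [-94.8 -84.  -69.6]
  rod 69 [0.694 0.761 0.81 ]
```

carry_out([
  [[0.02,0.04,0],[-0.14,0.05,-0.5],0.1],
  [[0.02,0.04,0],[-0.14,0.05,-0.53],0.1],
  [[0.02,0.04,0],[-0.1,0.04,-0.53],0.1],
  [[0.02,0.04,0],[-0.07,0.03,-0.53],0.1],
])

```text
t: 28.05
tool_pos: [0.4415, -0.1478, 0.3115]
tool_rot: [-1.3, 0.905, 0.359]
contact_force: [-18.3, 4.6, 15.0]
opening: 0.0193
```

```bash
python3 arc.py 1.2 3
```

```text
t 28.05 q 1.033 r 142.0 y -82.9 F [-18.3   4.6  15. ] tq [0.18 0.08 0.6 ] op 0.0193
[[0.05, 0.11, 0.03], [-0.0, 0.05, -0.4]]
[[0.05, 0.11, 0.03], [-0.01, 0.0, -0.4]]
[[0.05, 0.11, 0.03], [0.01, -0.01, -0.4]]
```

carry_out([
  [[0.05,0.11,0],[-0.1,0.04,-0.4],0.1],
  [[0.05,0.11,0],[-0.05,0.02,-0.4],0.1],
  [[0.05,0.11,0],[-0.03,0.01,-0.4],0.1],
])

```text
t: 28.35
tool_pos: [0.4415, -0.1477, 0.2997]
tool_rot: [-1.298, 0.908, 0.363]
contact_force: [-20.5, 7.2, 17.4]
opening: 0.0194
```

```bash
python3 arc.py 1.3 3
```

```text
t 28.35 q 1.119 r 141.8 y -82.9 F [-20.5   7.2  17.4] tq [0.33 0.1  0.73] op 0.0194
[[0.04, 0.09, 0.03], [0.02, 0.04, -0.43]]
[[0.04, 0.09, 0.03], [0.03, -0.01, -0.43]]
[[0.04, 0.09, 0.03], [0.05, -0.02, -0.42]]
```

```bash
python3 foot.py w20; python3 arc.py
```

```text
foot front x,slope [-87.4737  -0.    ] y range [-54.1  51.5] z 22.0
board plane slopes deg [0.1  0.04] z@median [-38.7  -1.4  67.9]
board y range [-22.2  22.4] x [-67.9   8.8]
conn 19 x [-8. -6.] y [-18.1  16.6] z [82.2 82.5] rect ((-7.138982772827148, -0.3676261901855469), (35.6783332824707, 2.0274713039398193), 89.17211151123047)
origin by tool [-77.58872936 -83.21407019 162.63634792]
anvil 1622 [[-70.8, -45.4, 46.6], [43.5, 43.3, 53.8]]
foot top 154 93.74539216231742
top cap centre z: n 40 [241.1 243.3 244.9]
top grip pts 134 q [0.934 1.002 1.018 1.038 1.076] r [120. 146. 167.] y [-95.  -83.9 -70.4]
  rod 76 [0.951 1.042 1.104]
t 28.45 q 1.123 r 141.8 y -82.9 F [-10.3   4.6  10.7] tq [ 0.21 -0.08  0.83] op 0.0195
```

carry_out([
  [[0.04,0.09,0],[-0.04,0.02,-0.5],0.1],
  [[0.04,0.09,0],[0,0,-0.6],0.1],
  [[0.04,0.09,0],[0,0,-0.6],0.1],
])

```text
t: 28.75
tool_pos: [0.444, -0.1485, 0.278]
tool_rot: [-1.299, 0.911, 0.366]
contact_force: [-22.0, 8.6, 22.2]
opening: 0.0194
```

```bash
python3 arc.py 0.7 6;  python3 foot.py w21; python3 arc.py 0.7 6
```

```text
t 28.75 q 1.276 r 140.9 y -82.8 F [-22.    8.6  22.2] tq [ 0.55 -0.12  0.94] op 0.0194
[[0.02, 0.04, 0.01], [-0.09, 0.08, 0.67]]
[[0.02, 0.04, 0.01], [0.0, -0.0, 0.68]]
[[0.02, 0.04, 0.01], [0.06, -0.02, 0.68]]
[[0.02, 0.04, 0.01], [0.12, -0.05, 0.67]]
[[0.02, 0.04, 0.01], [0.18, -0.07, 0.65]]
[[0.02, 0.04, 0.01], [0.24, -0.09, 0.63]]
foot front x,slope [-8.67207e+01 -2.40000e-03] y range [-54.1  50.9] z 21.5
board plane slopes deg [0.29 0.07] z@median [-38.4  -1.5  67.4]
board y range [-22.6  22.2] x [-67.4   7.9]
conn 7 x [-8.8 -6.1] y [14.4 22.2] z [81.7 84.6] rect ((-6.312862396240234, 17.99880599975586), (8.49496078491211, 2.545227527618408), 70.86740112304688)
origin by tool [-75.1762605  -83.33208746 139.80803641]
anvil 1614 [[-70.6, -45.7, 46.5], [43.6, 43.0, 53.8]]
foot top 145 92.67454043248378
top cap centre z: n 35 [240.4 243.2 246.2]
top grip pts 131 q [1.007 1.146 1.161 1.177 1.204] r [118. 144. 168.] y [-95.2 -83.7 -69.8]
  rod 78 [1.092 1.195 1.253]
t 28.85 q 1.285 r 140.9 y -82.9 F [-0.3  1.3  5.8] tq [ 0.04 -0.67  0.73] op 0.0194
[[0.02, 0.04, 0.01], [-0.09, 0.08, 0.68]]
[[0.02, 0.04, 0.01], [-0.0, 0.0, 0.69]]
[[0.02, 0.04, 0.01], [0.06, -0.02, 0.69]]
[[0.02, 0.04, 0.01], [0.12, -0.05, 0.68]]
[[0.02, 0.04, 0.01], [0.18, -0.07, 0.66]]
[[0.02, 0.04, 0.01], [0.24, -0.09, 0.64]]
```

carry_out([
  [[0.02,0.04,0],[-0.12,0.05,0.6],0.1],
  [[0.02,0.04,0],[-0.02,0.01,0.69],0.1],
  [[0.02,0.04,0],[0.04,-0.02,0.69],0.1],
  [[0.02,0.04,0],[0.08,-0.03,0.68],0.1],
  [[0.02,0.04,0],[0.13,-0.05,0.66],0.1],
  [[0.02,0.04,0],[0.18,-0.07,0.64],0.1],
])

```text
t: 29.45
tool_pos: [0.4515, -0.1515, 0.3532]
tool_rot: [-1.288, 0.921, 0.375]
contact_force: [19.7, -9.3, -16.7]
opening: 0.0192
```

```bash
python3 arc.py 0.3 6
```

```text
t 29.45 q 0.750 r 143.5 y -82.8 F [ 19.7  -9.3 -16.7] tq [-0.05  0.21  0.47] op 0.0192
[[0.01, 0.02, 0.02], [0.29, -0.07, 0.45]]
[[0.01, 0.02, 0.02], [0.24, -0.09, 0.47]]
[[0.01, 0.02, 0.02], [0.27, -0.1, 0.45]]
[[0.01, 0.02, 0.02], [0.3, -0.12, 0.42]]
[[0.01, 0.02, 0.02], [0.33, -0.13, 0.4]]
[[0.01, 0.02, 0.02], [0.35, -0.14, 0.37]]
```

carry_out([
  [[0,0,0],[0.28,-0.11,0.47],0.1],
  [[0,0,0],[0.26,-0.1,0.5],0.1],
  [[0,0,0],[0.29,-0.11,0.48],0.1],
  [[0,0,0],[0.32,-0.12,0.45],0.1],
  [[0,0,0],[0.35,-0.13,0.43],0.1],
  [[0,0,0],[0.37,-0.14,0.4],0.1],
])

```text
t: 30.05
tool_pos: [0.4799, -0.1627, 0.3938]
tool_rot: [-1.264, 0.968, 0.434]
contact_force: [-25.4, 5.8, 8.8]
opening: 0.0191
```

```bash
python3 arc.py 0.05 6
```

```text
t 30.05 q 0.468 r 141.5 y -82.9 F [-25.4   5.8   8.8] tq [1.23 3.19 0.33] op 0.0191
[[-0.03, -0.09, 0.01], [0.3, -0.07, 0.39]]
[[-0.03, -0.09, 0.01], [0.32, -0.12, 0.35]]
[[-0.03, -0.09, 0.01], [0.34, -0.13, 0.33]]
[[-0.03, -0.09, 0.01], [0.36, -0.14, 0.3]]
[[-0.03, -0.09, 0.01], [0.38, -0.15, 0.28]]
[[-0.03, -0.09, 0.01], [0.4, -0.15, 0.25]]
```

carry_out([
  [[-0.04,-0.12,0],[0.2,-0.08,0.5],0.1],
  [[-0.04,-0.12,0],[0.32,-0.12,0.42],0.1],
  [[-0.04,-0.12,0],[0.37,-0.14,0.38],0.1],
  [[-0.03,-0.09,0],[0.4,-0.15,0.34],0.1],
  [[0,0,0],[0.43,-0.17,0.3],0.1],
])

```text
t: 30.55
tool_pos: [0.5105, -0.1748, 0.4235]
tool_rot: [-1.268, 0.957, 0.424]
contact_force: [-12.8, 4.9, 3.0]
opening: 0.0188
```

```bash
python3 arc.py 0.0 3
```

```text
t 30.55 q 0.137 r 141.1 y -82.8 F [-12.8   4.9   3. ] tq [0.79 1.88 0.44] op 0.0188
[[-0.05, -0.14, 0.02], [0.25, -0.05, 0.2]]
[[-0.05, -0.14, 0.02], [0.26, -0.1, 0.16]]
[[-0.05, -0.14, 0.02], [0.27, -0.1, 0.14]]
```

carry_out([
  [[-0.05,-0.14,0],[0.25,-0.1,0.22],0.1],
  [[-0.05,-0.14,0],[0.3,-0.11,0.18],0.1],
  [[0,0,0],[0.3,-0.11,0.16],0.1],
  [[0,0,0],[0,0,0],0.1],
])

```text
t: 30.95
tool_pos: [0.5264, -0.181, 0.4325]
tool_rot: [-1.274, 0.945, 0.411]
contact_force: [-2.0, 0.6, 0.5]
opening: 0.019
```

```bash
python3 arc.py -0.03 2
python3 - <<'E'
from lev import *
im,d=get_image('top'); lev('top',d,im); im,d=get_image('scene'); lev('scene',d,im)
E
```

```text
t 30.95 q -0.018 r 141.2 y -82.7 F [-2.   0.6  0.5] tq [0.44 0.8  0.41] op 0.019
[[-0.05, -0.13, 0.03], [0.04, 0.02, 0.04]]
[[-0.05, -0.13, 0.03], [0.04, -0.01, 0.02]]
top grip pts 80 q [-0.08  -0.06  -0.034  0.002  0.038] r [122. 162. 169.] y [-94.8 -84.3 -72.1]
  rod 11 [-0.105 -0.043 -0.017]
scene grip pts 47 q [-0.089 -0.075 -0.058 -0.033  0.079] r [127. 160. 169.] y [-95.1 -82.9 -69.9]
  rod 57 [-0.094 -0.022  0.049]
```

carry_out([
  [[-0.02,-0.06,0],[0.2,-0.08,0.09],0.1],
  [[0,0,0],[0.2,-0.08,0.09],0.1],
  [[0,0,0],[0.15,-0.06,0.06],0.1],
])

```text
t: 31.35
tool_pos: [0.5321, -0.1833, 0.4357]
tool_rot: [-1.265, 0.96, 0.429]
contact_force: [-31.8, 10.2, 8.6]
opening: 0.0193
```

```bash
python3 arc.py
```

```text
t 31.35 q -0.043 r 140.9 y -82.8 F [-31.8  10.2   8.6] tq [ 1.02  2.75 -0.15] op 0.0193
```

carry_out([
  [[0,0,0],[0,0,0],0.1],
  [[0,0,0],[0,0,0],0.1],
  [[0,0,0],[0,0,0],0.4],
  [[0,0,0],[0,0,0],0.6],
  [[0,0,0],[0,0,0],0.6],
  [[0,0,0],[0,0,0],0.6],
])

```text
t: 31.95
tool_pos: [0.5322, -0.1833, 0.4375]
tool_rot: [-1.267, 0.955, 0.42]
contact_force: [0.2, 0.6, 0.1]
opening: 0.0515
```

```bash
python3 arc.py
python3 - <<'E'
from h import *
im,d=get_image('wrist'); cv2.imwrite('pics/w22.png',im)
E
```

```text
t 31.95 q -0.058 r 142.9 y -82.8 F [0.2 0.6 0.1] tq [ 0.11  0.25 -0.06] op 0.0515
```

View pics/w22.png

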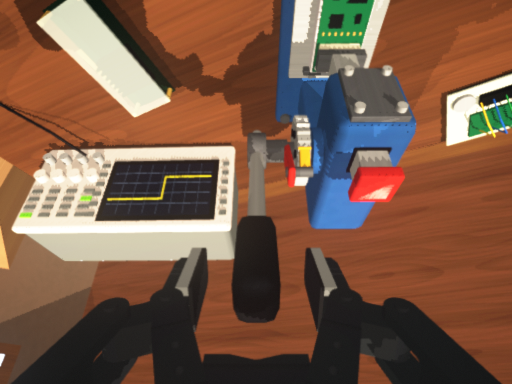

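carry_out([
  [[0,0,0],[-0.25,0.1,0.35],0.6],
  [[0,0,0],[-0.55,0.21,0.7],0.6],
  [[0,0,0],[-0.65,0.25,0.7],0.6],
  [[0,0,0],[-0.8,0.31,0.7],0.6],
  [[0,0,0],[-0.9,0.35,0.5],0.6],
  [[0,0,0],[-0.9,0.35,0.3],0.6],
  [[0,0,0],[-0.4,0.16,0],0.6],
  [[0,0,0],[0,0,0],0.6],
])

```text
t: 32.8
tool_pos: [0.4385, -0.1467, 0.5091]
tool_rot: [-1.269, 0.951, 0.416]
contact_force: [-0.5, 0.6, -0.6]
opening: 0.051
```

```bash
python3 arc.py
python3 - <<'E'
from lev import *
import pickle
im,d=get_image('wrist'); cv2.imwrite('pics/w23.png',im); np.save('w23.npy',d); pickle.dump((cal('wrist'),get_obs()),open('w23.pkl','wb')); lev('wrist',d,im)
s,d=get_image('scene'); cv2.imwrite('pics/s23.png',s); lev('scene',d,s); t,d=get_image('top'); cv2.imwrite('pics/t23.png',t); lev('top',d,t)
from ram2 import ramtop; ramtop('top',d,t)
from chk import chk; L,_,_=chk('w23')
m=(np.abs(L[:,1])<24)&(L[:,0]>-4)&(L[:,0]<9)&(L[:,2]>90)&(L[:,2]<100); print('foot top',m.sum(),np.median(L[m][:,2]))
E
```

```text
t 32.80 q 0.204 r 255.6 y -82.7 F [-0.5  0.6 -0.6] tq [ 0.09  0.26 -0.01] op 0.051
wrist grip pts 1171 q [-0.052  0.013  0.055  0.068  0.08 ] r [121. 158. 166.] y [-91.8 -82.7 -73. ]
  rod 269 [-0.006  0.024  0.048]
scene grip pts 126 q [-0.098 -0.069 -0.029  0.015  0.061] r [121. 150. 168.] y [-86.2 -76.4 -71.8]
  rod 59 [-0.128 -0.047  0.041]
top grip pts 89 q [-0.091 -0.067 -0.023  0.025  0.064] r [125. 163. 169.] y [-93.7 -84.3 -75.1]
  rod 8 [-0.115 -0.082 -0.025]
top cap centre z: n 38 [240.  243.1 245.2]
foot front x,slope [-8.64865e+01 -2.20000e-03] y range [-54.2  52.2] z 22.4
board plane slopes deg [-0.15  0.11] z@median [-36.4  -0.4  68.2]
board y range [-21.4  22.5] x [-66.4  -4.2]
conn 3 x [-6.5 -5.6] y [21.4 22.7] z [82.7 85.4] rect None
origin by tool [-89.65880317 -82.98431809 363.56039006]
anvil 1262 [[-69.4, -45.1, 46.8], [44.4, 44.0, 53.6]]
foot top 129 94.22256888545866
```

View pics/w23.png

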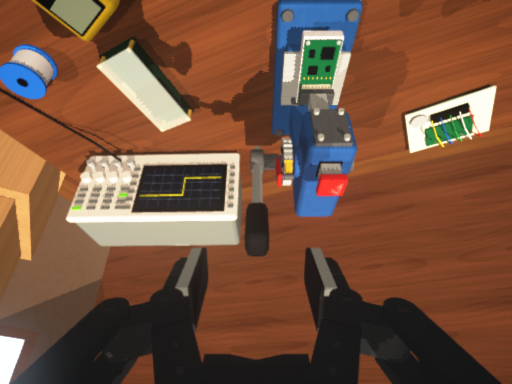

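View pics/s23.png

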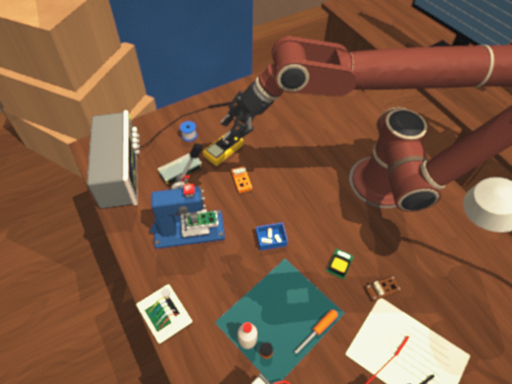

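```bash
python3 -c "
from station import *
print(finish_job(), get_obs()['t'])"
```

```text
the job is handed in; nothing more can be done
the job is handed in; nothing more can be done
```

The board is on the anvil and the connector is pressed home. The ram is down on it, and the lever is back at its upper stop and let go. I handed the job in at about 33 s.

**Placement:** I picked the green pallet off the mat and set it down at the seat. Before pressing, the connector centre measured within about 0.6 mm of the ram axis. The pallet lay level to about 0.2° and about 1 mm short of the fence. The last look showed it unmoved.

**Pressing:** I worked the lever through three driving strokes, then one more to check. On the check stroke the ram did not move further.

**Last checks:**
- **Ram:** its foot top sat 26.0 mm above the board, which is what "home" should give. The ram dropped about 31 mm in all.
- **Lever:** its angle read about 0, within about 0.1 rad between cameras. It had met its upper stop firmly before I let go.
- **Contact:** the force on the tool was about zero, with the gripper clear of everything.
- **Other things on the bench:** they look unmoved in the last pictures, but I did not measure them.

**What disagreed:**
- **Lever at the end of a stroke:** I expected it to block hard once the connector was home. Instead it kept moving at up to about 22 N while the ram stayed still. I judged "home" from the measured ram height, not from the lever blocking.
- **Push along the lever:** in the second stroke the arm briefly pushed along the lever with about 76 N, below the 120 N wrist limit, and I corrected it.

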